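# Lock out the block heater and load the inserts that fit

## Robot

A 6-joint arm with a two-finger parallel gripper is mounted at the origin on the work surface. World frame = base frame: x ahead of the robot, y to its left, z up, the work surface at z = 0. Lengths are in m, angles in degrees, forces in N, time in s.
With the tool pointing down it reaches from about 0.35 to 0.875 m from the base axis. Payload 15.5 kg.
Tool frame: the origin (TCP) lies on the mounting face of the last link; the fingertips stand 173 mm ahead of it and the grasp point (between the pads) lies 155 mm ahead of it; z points along the fingers, x is the direction in which the jaws open and shut, and the axes are right-handed (so a half turn about z gives the same grasp; the last joint's range is limited). The gripper opens to 85 mm and grips with 20 to 120 N. Pads are 22 mm wide; open, the fingers measure 114 mm over their backs; the gripper's body (76 mm by 85 mm) begins 54 mm behind the grasp point. The pads swing forward as they close: fully open they stand 13 mm farther back than shut.
Start: joints at [-80.071, 28.281, 77.091, -0, 74.628, -5.472], TCP at [0.166, -0.603, 0.405] pointing down, gripper open.
Joint ranges: [-166.48, 166.48], [-47.26, 123.95], [12.59, 153.08], [-70.14, 250.14], [6.76, 159.57], [-176.63, 176.63]. Speed limits (degrees/s): [108.29, 108.29, 147.25, 172.46, 172.46, 172.46].

## Interface

Orientations are given as [roll, pitch, yaw] about the fixed x, y, z axes, in that order (R = Rz(yaw) Ry(pitch) Rx(roll)).
In Python, from workcell import telemetry, optics, job gives the robot as it stands. The module is installed in compiled form; this text tells all that it offers.
- The arm moves only by the tool step_arm, never from a script. Its arguments are lists of equal length, an entry for each row: "angular": the turn, a rotation vector about the world's x, y, z in degrees, a list of three; "xyz": the shift along the world's x, y, z in m, a list of three; "gripper": the closure in counts, from 0 (fully open) to 255 (shut). In form: {"angular": [[ax, ay, az], ...], "xyz": [[x, y, z], ...], "gripper": [gripper, ...]}. A call has 1 to 8 rows; each row is the pose to reach, as a shift and turn from the pose measured when the call began; what a row does not reach only later rows make up. A row lasts 1/10 s, in which the tool goes at most 50 mm and 8.59 degrees, less where a joint would pass 70% of its speed; a pose out of reach is approached as far as the arm can. A call with a gripper value outside its range is refused whole. The fingers move at their own pace and stop on an object; "squeeze" is the grip in N (left out, the last holds). Time passes only in rows, so rows that repeat a pose let the fingers close. It gives the time, the measured TCP pose, the force and the opening at its end, in the units of the state.
- telemetry.observe(): the state, without advancing time (a new reading comes with each control period).
- optics.get_image(name): name is "scene" or "top" or "wrist"; returns a dict with "img" (384x512x3 uint8, red, green, blue), "depth" (384x512 float32, m along the optical axis (not along the pixel's ray), 0 where there is no reading), "fx", "fy", "cx", "cy" (pixels), "view" (4x4, takes a point from world to camera coordinates). Camera axes: x right, y down, z forward; pixel columns grow to the right and rows downward; lengths in m; the calibration is good to about 2 mm. A picture is of the moment at which its call begins.
- job.job_done(): hands the job in, once; it reports no verdict.
The state is a dict: "clock": time; "joints": joint angles; "qd": joint speeds; "joint_torque": joint torques, N m; "tool_pos": TCP position; "orientation": TCP orientation; "contact_force": force on the tool from outside, world axes, zero at the start; "ft_torque": the same for the moment, N m; "finger_gap": finger opening in m.
Only numpy, scipy, OpenCV 4.12 (cv2) and the standard library are available. Lean on these libraries where they do the work, as an engineer would, in place of code of your own. Each camera call takes 0.05 s, during which the arm holds its last target.

## Task

Lock out the block heater before working on it: turn the red isolator handle all the way to off, and then swing its lockout hasp fully out. Only after that try the tube inserts in the heater's bores: leave every insert that fits fully home in a bore of its own, and stand every oversize one upright in the blue reject tray. Do not force an insert that will not go in, and leave the other things on the bench where they are.

Things in the scene. Friction and masses are not known exactly. Their poses are not given: they have to be found in the camera images.
- isolator: Grey isolator box with a yellow plate on top, fixed to the bench, 120 x 120 mm, 80 mm high. Origin at the centre of its underside, z up; its x axis points from its front (the hasp's side, towards the robot) to its back. Handle and hasp are both on its top.
- handle (a joint): Angle of the red rotary handle, rad: 0 = on (bar along the box's x axis), 1.571 = fully off against its end stop (bar along the box's y axis). It turns counter-clockwise seen from above towards off, with a friction of 0.12 N m, and stays where it is left. It may start up to 0.2.
- handle_grip (a point): Grip point of the red handle, on its vertical turning axis, 108 mm above the bench. The bar is 66 mm long (this point's x axis), 16 mm wide (its y axis) and 36 mm high; this point is 15 mm below the bar's top and 21 mm above the black disc (62 mm across) that carries it.
- hasp (a joint): Angle of the steel lockout hasp, rad: 0 = folded in, lying along the front edge of the box top, 1.571 = swung fully out to its end stop, pointing straight away from the box front. It swings level about a vertical pivot, clockwise seen from above (from the box's -y direction to its -x direction), with a friction of 0.06 N m, and stays where it is left. It may start up to 0.25.
- hasp_pivot (a point): Point on the hasp's vertical pivot axis, at the height of hasp_post; fixed to the isolator box.
- hasp_post (a point): Grip point of the orange round post that stands up at the free end of the hasp, 75 mm from the pivot axis: post 14 mm in diameter and 34 mm high above the hasp leaf; this point is on its axis, 12 mm below its top and 22 mm above the leaf, 106 mm above the bench.
- block_top (a point): Centre of the top face of the heater's aluminium block (140 x 140 mm), 90 mm above the bench; z up, x and y along the block's sides. The heater is a white case, 160 x 170 mm, with a blue front, fixed to the bench; nothing of it rises above the block. It has four bores; never more than four of the inserts fit.
- bore0 (a point): Centre of the mouth of the front right bore (seen from the robot), at the block's top face. Bore 43 mm in diameter, 40 mm deep, axis vertical; bores are 76 mm apart.
- bore1 (a point): Centre of the mouth of the front left bore (seen from the robot), at the block's top face. Bore 43 mm in diameter, 40 mm deep, axis vertical; bores are 76 mm apart.
- bore2 (a point): Centre of the mouth of the back right bore (seen from the robot), at the block's top face. Bore 43 mm in diameter, 40 mm deep, axis vertical; bores are 76 mm apart.
- bore3 (a point): Centre of the mouth of the back left bore (seen from the robot), at the block's top face. Bore 43 mm in diameter, 40 mm deep, axis vertical; bores are 76 mm apart.
- tray: Blue open reject tray, fixed to the bench: 200 mm along its x axis, 120 mm along its y axis, 30 mm high, walls and floor 4 mm thick. Origin at the centre of its underside, z up. Two inserts stand in it side by side along x.
- insert_a_grip (a point): Grip point of a tube insert, on its axis (z, up as it stands), 52 mm above its foot. From the foot up: aluminium barrel 26 mm long, 38 mm across (fits) or 48 mm across (oversize), not told which, foot edge tapered 2 mm; flange 52 mm across, 4 mm thick; black knob 20 mm across, 34 mm high. Fully home, the flange rests on the block, this point 26 mm above its top. About 110 g. Not every insert is there each time.
- insert_b_grip (a point): Grip point of a tube insert, on its axis (z, up as it stands), 52 mm above its foot. From the foot up: aluminium barrel 26 mm long, 38 mm across (fits) or 48 mm across (oversize), not told which, foot edge tapered 2 mm; flange 52 mm across, 4 mm thick; black knob 20 mm across, 34 mm high. Fully home, the flange rests on the block, this point 26 mm above its top. About 110 g. Not every insert is there each time.
- insert_c_grip (a point): Grip point of a tube insert, on its axis (z, up as it stands), 52 mm above its foot. From the foot up: aluminium barrel 26 mm long, 38 mm across (fits) or 48 mm across (oversize), not told which, foot edge tapered 2 mm; flange 52 mm across, 4 mm thick; black knob 20 mm across, 34 mm high. Fully home, the flange rests on the block, this point 26 mm above its top. About 110 g. Not every insert is there each time.
- insert_d_grip (a point): Grip point of a tube insert, on its axis (z, up as it stands), 52 mm above its foot. From the foot up: aluminium barrel 26 mm long, 38 mm across (fits) or 48 mm across (oversize), not told which, foot edge tapered 2 mm; flange 52 mm across, 4 mm thick; black knob 20 mm across, 34 mm high. Fully home, the flange rests on the block, this point 26 mm above its top. About 110 g. Not every insert is there each time.
- insert_e_grip (a point): Grip point of a tube insert, on its axis (z, up as it stands), 52 mm above its foot. From the foot up: aluminium barrel 26 mm long, 38 mm across (fits) or 48 mm across (oversize), not told which, foot edge tapered 2 mm; flange 52 mm across, 4 mm thick; black knob 20 mm across, 34 mm high. Fully home, the flange rests on the block, this point 26 mm above its top. About 110 g. Not every insert is there each time.
- insert_f_grip (a point): Grip point of a tube insert, on its axis (z, up as it stands), 52 mm above its foot. From the foot up: aluminium barrel 26 mm long, 38 mm across (fits) or 48 mm across (oversize), not told which, foot edge tapered 2 mm; flange 52 mm across, 4 mm thick; black knob 20 mm across, 34 mm high. Fully home, the flange rests on the block, this point 26 mm above its top. About 110 g. Not every insert is there each time.
- reagent: Bystander: amber bottle with a blue cap, 56 mm across, 120 mm tall; origin at the centre of its underside.
- stain_jar: Bystander: small clear jar with a white cap, 48 mm across, 70 mm tall; origin at the centre of its underside.
- beaker: Bystander: open glass beaker, 70 mm across, 85 mm tall; origin at the centre of its underside.
- slide_box: Bystander: flat green box, 90 x 80 x 30 mm; origin at the centre of its underside.
- tip_box: Bystander: orange box of pipette tips with a white top, 85 x 120 x 55 mm; origin at the centre of its underside.
- wipes_box: Bystander: white and green box of wipes, 100 x 160 x 70 mm; origin at the centre of its underside.
Things that resemble listed ones, but are neither listed nor needed, are in the scene too. Leave any green or yellow look-alike of the part that bears insert_a_grip alone.

How it is judged:
By the outcome, as a careful person would: the job done as asked, in the order asked, and still so for the second after the job is handed in, with the robot touching nothing.
Of insert_a, insert_b, insert_c, insert_d, insert_e, insert_f only 4 to 6 are there at a start; the rules pass over those that are not, and their reading is None.
At some moment in a run one of insert_a, insert_b, insert_c, insert_d, insert_e, insert_f may be knocked a few centimetres aside while the robot is not near it.
It also fails if it takes over 210 s, if anything falls off the work surface, if the arm or the gripper's body presses on something with over 40 N, if the wrist force passes 120 N, or if a joint passes its speed limit or range.

## Working session

There is one attempt and no reset: what is moved stays moved. The work goes in short steps, Python scripts to look and compute and a tool call to move; the robot and the scene stay as the last step left them, time stands still between calls to the robot, and variables do not carry over. Pictures are saved under pics/ and viewed, and the job is handed in when it is done.

Besides the shell and the picture viewer there is one more tool, called after "Emit:" by a JSON object that holds its "api" and its "payload", one argument or row to a line. step_arm: Moves the arm, as the interface text tells. Its arguments: {"type":"object","properties":{"angular":{"type":"array","items":{"type":"array","items":{"type":"number"}}},"xyz":{"type":"array","items":{"type":"array","items":{"type":"number"}}},"gripper":{"type":"array","items":{"type":"number"}},"squeeze":{"type":"number"}},"required":["angular","xyz","gripper"]}

```bash
mkdir -p pics; ls; python3 - <<'E'
from workcell import telemetry, optics, job
import cv2, numpy as np
s=telemetry.observe(); print(s)
for n in ["scene","top","wrist"]:
    d=optics.get_image(n); cv2.imwrite(f"pics/{n}0.png",d["img"][:,:,::-1]); np.savez(f"{n}0.npz",**d)
    print(n,d["fx"],d["fy"],d["cx"],d["cy"]); print(np.round(d["view"],4))
E
```

```text
pics
{'clock': 0.0, 'joints': array([-8.00724490e+01,  2.83152343e+01,  7.71255950e+01, -1.37711701e-04,
        7.46266058e+01, -5.47297956e+00]), 'qd': array([-0.08581364, -0.0518787 , -0.02380011, -0.07911874, -0.00011151,
       -0.04290352]), 'joint_torque': array([-5.87681163e-03, -8.82164383e+01, -3.83869278e+01, -1.60826727e-05,
        1.03037190e-02,  8.80110747e-05]), 'tool_pos': array([ 0.16594525, -0.60243144,  0.4041054 ]), 'orientation': array([-1.79993700e+02,  6.71403237e-02, -7.45994291e+01]), 'contact_force': array([0.17767447, 0.68406184, 0.02457578]), 'ft_torque': array([-0.03723468,  0.02597127, -0.03564758]), 'finger_gap': 0.08541782135362466}
scene 489.19304403599614 489.19304403599614 257.20662257773284 194.1035987452133
[[ 0.5877  0.8088  0.0211 -0.3467]
 [ 0.531  -0.3659 -0.7643 -0.2312]
 [-0.6104  0.4604 -0.6445  1.8663]
 [ 0.      0.      0.      1.    ]]
top 486.29836837479064 486.29836837479064 256.54676174725995 196.8834795527423
[[ 5.1000e-03 -1.0000e+00 -1.3000e-03  2.3400e-02]
 [-9.8980e-01 -4.9000e-03 -1.4260e-01  5.6550e-01]
 [ 1.4260e-01  2.0000e-03 -9.8980e-01  1.4862e+00]
 [ 0.0000e+00  0.0000e+00  0.0000e+00  1.0000e+00]]
wrist 330.6288530267481 330.6288530267481 255.52357952738987 189.14554866286784
[[ 0.2663 -0.9639 -0.0012 -0.6246]
 [-0.9112 -0.2521  0.3258 -0.0435]
 [-0.3144 -0.0856 -0.9454  0.3812]
 [ 0.      0.      0.      1.    ]]
```

View pics/top0.png

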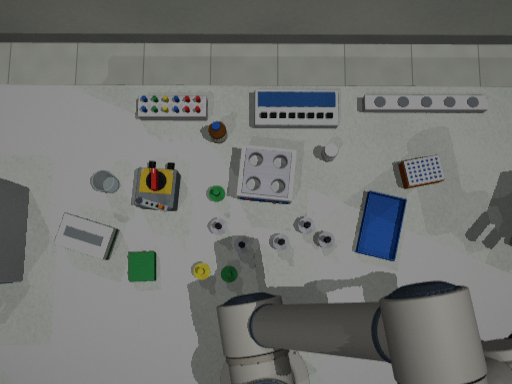

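View pics/scene0.png

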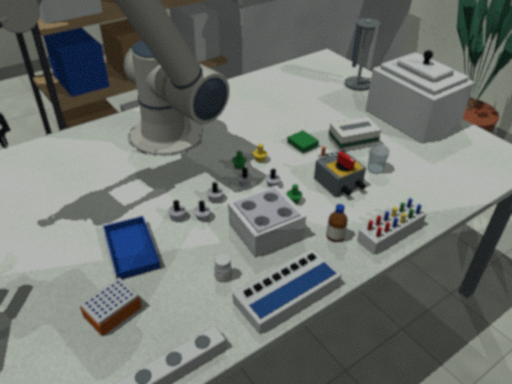

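View pics/wrist0.png

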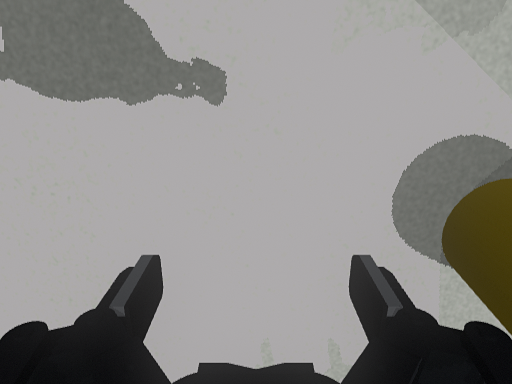

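```bash
cat > h.py <<'E'
import numpy as np, cv2
from workcell import telemetry, optics, job
def grab(n,tag):
    d=optics.get_image(n); np.savez(f"{n}{tag}.npz",**d); return d
def load(n,tag): return dict(np.load(f"{n}{tag}.npz"))
def pix2world(d,u,v,z=None):
    """ray cast to plane z; if z None use depth"""
    V=d["view"];R=V[:3,:3];t=V[:3,3]
    r=np.array([(u-d["cx"])/d["fx"],(v-d["cy"])/d["fy"],1.0])
    c=-R.T@t; rw=R.T@r
    if z is None:
        s=float(d["depth"][int(round(v)),int(round(u))])
    else: s=(z-c[2])/rw[2]
    return c+s*rw
def w2p(d,p):
    q=d["view"][:3,:3]@np.array(p)+d["view"][:3,3]
    return np.array([d["fx"]*q[0]/q[2]+d["cx"],d["fy"]*q[1]/q[2]+d["cy"]])
def cloud(d):
    H,W=d["depth"].shape; u,v=np.meshgrid(np.arange(W),np.arange(H)); s=d["depth"]
    c=np.stack([(u-d["cx"])/d["fx"]*s,(v-d["cy"])/d["fy"]*s,s],-1)
    R=d["view"][:3,:3];t=d["view"][:3,3]
    w=(c-t)@R; w[s==0]=np.nan; return w
def crop(d,x0,x1,y0,y1,k,name):
    im=cv2.resize(d["img"][y0:y1,x0:x1,::-1],None,fx=k,fy=k,interpolation=cv2.INTER_CUBIC); cv2.imwrite("pics/"+name,im)
def blobs(d,lo,hi,amin=5,zr=None):
    hsv=cv2.cvtColor(d["img"],cv2.COLOR_RGB2HSV); m=cv2.inRange(hsv,np.array(lo),np.array(hi))
    if zr is not None:
        w=cloud(d); m[~((w[...,2]>zr[0])&(w[...,2]<zr[1]))]=0
    n,l,st,c=cv2.connectedComponentsWithStats(m)
    return [(c[i],st[i],l==i) for i in range(1,n) if st[i,4]>=amin]
E
python3 - <<'E'
from h import *
d=load("top","0"); crop(d,80,350,120,300,2.95,"top0c.png")
d=load("scene","0"); crop(d,150,400,120,290,3.1,"scene0c.png")
d=load("wrist","0"); print(pix2world(d,490,240))
E
```

```text
[ 0.15912998 -0.84612524  0.07900471]
```

View pics/top0c.png

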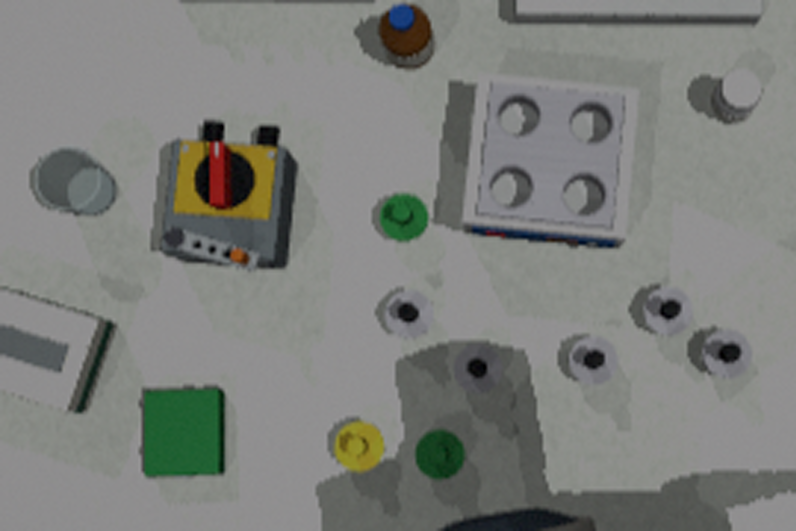

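View pics/scene0c.png

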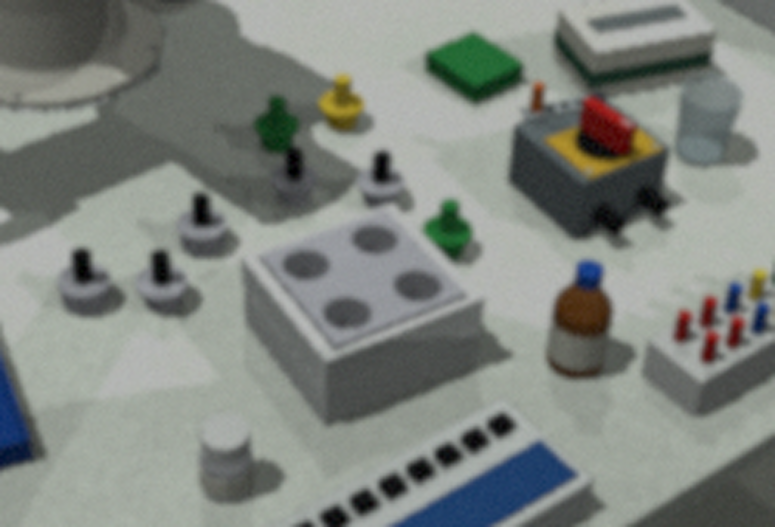

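```bash
cat > m.py <<'E'
from h import *
def rect(P): # P Nx2
    (c,s,a)=cv2.minAreaRect((P*1000).astype(np.float32)); return np.round(np.array(c)/1000,4),np.round(np.array(s)/1000,4),round(a,1)
def maskpts(d,lo,hi,zr):
    hsv=cv2.cvtColor(d["img"],cv2.COLOR_RGB2HSV); m=cv2.inRange(hsv,np.array(lo),np.array(hi))>0
    w=cloud(d); m&=(w[...,2]>zr[0])&(w[...,2]<zr[1]); return w[m]
if __name__=="__main__":
    import sys
    for n in ["top","scene"]:
        d=load(n,sys.argv[1]); w=cloud(d)
        print(n)
        for nm,lo,hi,zr in [("red",(0,150,60),(6,255,255),(0.110,0.135)),("yellow",(20,120,60),(35,255,255),(0.07,0.095)),("orange",(7,130,70),(20,255,255),(0.09,0.13)),("bluetray",(100,120,30),(130,255,255),(0.022,0.036))]:
            P=maskpts(d,lo,hi,zr)
            if len(P)<4: print(nm,len(P)); continue
            print(nm,len(P),rect(P[:,:2]),"mean",np.round(P.mean(0),4), "zmed",np.round(np.median(P[:,2]),4))
        for c,st,m in blobs(d,(0,0,0),(180,255,45),8,(0.045,0.075)):
            z=w[m]; 
            p=pix2world(d,c[0],c[1],0.06)
            if abs(p[1])<0.6 and 0.2<p[0]<0.8: print("knob",np.round(c,1),st[2:],np.round(p,4),np.round(np.nanmedian(z,0),4))
E
python3 m.py 0
python3 - <<'E'
from m import *
d=load("top","0"); w=cloud(d)
# block top
m=(w[...,2]>0.083)&(w[...,2]<0.097)
n,l,st,c=cv2.connectedComponentsWithStats(m.astype(np.uint8))
for i in range(1,n):
    if st[i,4]>200:
        P=w[l==i]; print(st[i],rect(P[:,:2]),np.round(np.median(P[:,2]),4))
E
```

```text
top
red 116 (array([0.608 , 0.3341]), array([0.063 , 0.0171]), 2.0) mean [0.6066 0.3344 0.1215] zmed 0.1217
yellow 489 (array([0.5926, 0.3199]), array([0.562, 0.136]), 11.9) mean [0.6229 0.3329 0.082 ] zmed 0.082
orange 24 (array([0.6664, 0.2607]), array([0.0855, 0.3014]), 55.6) mean [0.5539 0.3087 0.111 ] zmed 0.115
bluetray 286 (array([ 0.6328, -0.2357]), array([0.5152, 0.3858]), 65.8) mean [ 0.4784 -0.3477  0.0285] zmed 0.0285
knob [175.6 190.3] [ 6 37 59] [0.5821 0.2776 0.06  ] [0.5817 0.2776 0.0581]
knob [217.6 225.5] [ 6  6 27] [0.4731 0.1455 0.06  ] [0.4713 0.1444 0.0639]
knob [306.6 224.4] [ 6  6 28] [ 0.478  -0.1282  0.06  ] [ 0.4785 -0.1288  0.064 ]
knob [326.9 239. ] [ 7  5 30] [ 0.4335 -0.1898  0.06  ] [ 0.4333 -0.189   0.0634]
knob [280.9 241.5] [ 7  6 27] [ 0.4252 -0.0489  0.06  ] [ 0.4261 -0.0491  0.0645]
knob [241.3 244.1] [ 6  6 29] [0.4166 0.072  0.06  ] [0.4167 0.0729 0.0634]
scene
red 75 (array([0.6136, 0.3315]), array([0.0189, 0.0627]), 89.2) mean [0.6134 0.3292 0.1187] zmed 0.1186
yellow 233 (array([0.7229, 0.344 ]), array([0.3149, 0.1006]), 5.6) mean [0.6473 0.3185 0.0808] zmed 0.0809
orange 65 (array([0.6832, 0.2554]), array([0.093 , 0.3171]), 55.1) mean [0.7112 0.2083 0.0987] zmed 0.0958
bluetray 760 (array([-0.2639, -0.1544]), array([0.2332, 1.7599]), 78.3) mean [-0.4684 -0.1332  0.0256] zmed 0.0252
knob [244.1 171.2] [ 5  8 33] [0.4256 0.0648 0.06  ] [0.4251 0.0653 0.0593]
knob [272.6 172.8] [ 4  6 20] [0.4854 0.1365 0.06  ] [0.4816 0.1393 0.0561]
knob [214.5 186.9] [ 5  7 25] [ 0.4394 -0.0577  0.06  ] [ 0.4376 -0.0559  0.06  ]
knob [175.8 204.8] [ 5  8 29] [ 0.4454 -0.1981  0.06  ] [ 0.4422 -0.1969  0.0589]
knob [201.4 205.2] [ 4  7 26] [ 0.4905 -0.1362  0.06  ] [ 0.4874 -0.1338  0.0577]
[ 237  144   60   57 2030] (array([ 0.6368, -0.0036]), array([0.17 , 0.161]), 84.4) 0.0891
```

```bash
python3 - <<'E'
from h import *
d=load("wrist","0"); V=d["view"]; c=-V[:3,:3].T@V[:3,3]; print(c)
from scipy.spatial.transform import Rotation as R
s=telemetry.observe(); Rt=R.from_euler("xyz",s["orientation"],degrees=True).as_matrix()
p=s["tool_pos"]; print("cam in tool",Rt.T@(c-p)); print("axes",np.round(Rt.T@V[:3,:3].T,4)); print(telemetry.observe()["clock"])
d=load("top","0")
E
```

```text
[ 0.24652489 -0.580328    0.37380793]
cam in tool [ 8.09433047e-05 -8.35376455e-02  3.04421598e-02]
axes [[ 1.000e+00  9.000e-04 -1.000e-04]
 [-8.000e-04  9.454e-01  3.259e-01]
 [ 3.000e-04 -3.259e-01  9.454e-01]]
0.15
```

Emit:
{"api": "step_arm", "payload": {
  "angular": [
    [0, 0, -8],
    [0, 0, -15],
    [0, 0, -15],
    [0, 0, -15],
    [0, 0, -15],
    [0, 0, -15],
    [0, 0, -15],
    [0, 0, -15]
  ],
  "xyz": [
    [0.04, 0.04, 0.02],
    [0.08, 0.08, 0.04],
    [0.12, 0.12, 0.06],
    [0.16, 0.16, 0.06],
    [0.2, 0.2, 0.06],
    [0.22, 0.25, 0.06],
    [0.23, 0.3, 0.06],
    [0.23, 0.33, 0.06]
  ],
  "gripper": [0, 0, 0, 0, 0, 0, 0, 0]
}}

```text
clock: 0.95
tool_pos: [0.3922, -0.2922, 0.4639]
orientation: [-180.0, 0.1, -89.6]
contact_force: [1.2, -0.4, -0.2]
finger_gap: 0.0851
```

Emit:
{"api": "step_arm", "payload": {
  "angular": [
    [0, 0, 0],
    [0, 0, 0],
    [0, 0, 0],
    [0, 0, 0],
    [0, 0, 0],
    [0, 0, 0],
    [0, 0, 0],
    [0, 0, 0]
  ],
  "xyz": [
    [0.03, 0.04, 0.0],
    [0.06, 0.08, 0.0],
    [0.08, 0.12, 0.0],
    [0.1, 0.17, 0],
    [0.1, 0.21, 0],
    [0.1, 0.25, 0],
    [0.1, 0.27, 0],
    [0.1, 0.27, 0]
  ],
  "gripper": [0, 0, 0, 0, 0, 0, 0, 0]
}}

```text
clock: 1.75
tool_pos: [0.4919, -0.0198, 0.4638]
orientation: [180.0, 0.1, -89.4]
contact_force: [0.3, -0.0, -0.3]
finger_gap: 0.0857
```

```bash
python3 - <<'E'
from h import *
d=grab("wrist","1"); crop(d,0,512,0,384,1.5,"wrist1.png"); print(telemetry.observe()["tool_pos"])
E
```

```text
[ 0.49203037 -0.02111665  0.46385995]
```

View pics/wrist1.png

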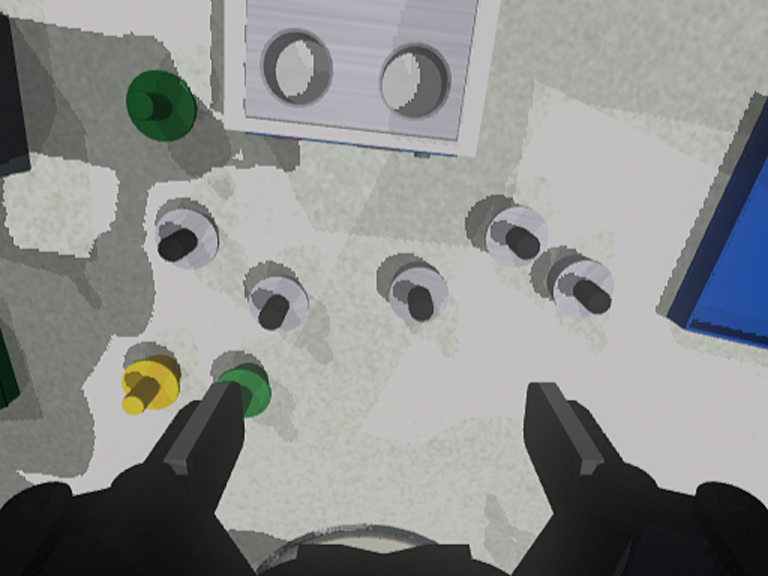

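Emit:
{"api": "step_arm", "payload": {
  "angular": [
    [0, 0, 0],
    [0, 0, 0],
    [0, 0, 0],
    [0, 0, 0],
    [0, 0, 0],
    [0, 0, 0],
    [0, 0, 0],
    [0, 0, 0]
  ],
  "xyz": [
    [0.02, 0.05, -0.01],
    [0.04, 0.1, -0.02],
    [0.06, 0.15, -0.03],
    [0.08, 0.2, -0.04],
    [0.1, 0.25, -0.05],
    [0.12, 0.3, -0.06],
    [0.125, 0.35, -0.06],
    [0.125, 0.35, -0.06]
  ],
  "gripper": [0, 0, 0, 0, 0, 0, 0, 0]
}}

```text
clock: 2.6
tool_pos: [0.618, 0.331, 0.4026]
orientation: [180.0, 0.1, -89.4]
contact_force: [-0.5, -0.7, -0.3]
finger_gap: 0.0855
```

```bash
python3 - <<'E'
from m import *
d=grab("wrist","2"); crop(d,0,512,0,384,1.5,"wrist2.png"); print(telemetry.observe()["tool_pos"])
for nm,lo,hi,zr in [("red",(0,150,60),(6,255,255),(0.113,0.135)),("yellow",(20,120,60),(35,255,255),(0.07,0.095)),("orange",(7,130,70),(20,255,255),(0.105,0.13))]:
    P=maskpts(d,lo,hi,zr); print(nm,len(P)); 
    if len(P)>4: print(rect(P[:,:2]),np.round(np.mean(P,0),4),np.round(np.median(P,0),4))
E
```

```text
[0.6180301  0.33368254 0.4023013 ]
red 1361
(array([0.6096, 0.335 ]), array([0.0646, 0.0156]), 2.6) [0.6104 0.3351 0.123 ] [0.6102 0.3352 0.1232]
yellow 4856
(array([0.6089, 0.3353]), array([0.1006, 0.0762]), 85.8) [0.612  0.3354 0.0826] [0.6148 0.3371 0.0825]
orange 180
(array([0.5799, 0.3275]), array([0.1219, 0.0212]), 11.1) [0.5494 0.3172 0.1186] [0.5288 0.3144 0.1185]
```

View pics/wrist2.png

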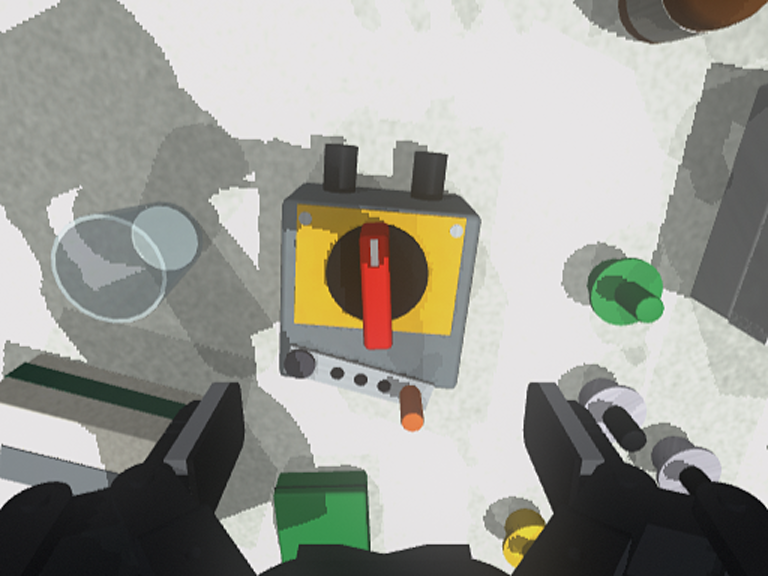

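```bash
python3 - <<'E'
from m import *
d=load("wrist","2")
print(pix2world(d,412/1.5,423/1.5),pix2world(d,300/1.5,363/1.5), pix2world(d,300/1.5,363/1.5,0.09))
w=cloud(d)
hsv=cv2.cvtColor(d["img"],cv2.COLOR_RGB2HSV); m=cv2.inRange(hsv,np.array((5,130,70)),np.array((20,255,255)))>0
m&=(w[...,2]>.115)&(w[...,0]<.58)&(w[...,1]>.29)&(w[...,0]>0.5)&(w[...,1]<.33)&(w[...,2]<.122)
P=w[m]; print(len(P),P.mean(0),rect(P[:,:2]))
E
```

```text
[0.52572604 0.31278423 0.11849354] [0.54823888 0.38396857 0.08681513] [0.54994956 0.383384   0.09      ]
139 [0.52707712 0.3128981  0.11821664] (array([0.5267, 0.3129]), array([0.0112, 0.012 ]), 0.1)
```

Emit:
{"api": "step_arm", "payload": {
  "angular": [
    [0, 0, 2],
    [0, 0, 2],
    [0, 0, 2],
    [0, 0, 2],
    [0, 0, 2],
    [0, 0, 2],
    [0, 0, 2],
    [0, 0, 2]
  ],
  "xyz": [
    [-0.008, 0.0015, -0.02],
    [-0.008, 0.0015, -0.05],
    [-0.008, 0.0015, -0.08],
    [-0.008, 0.0015, -0.11],
    [-0.008, 0.0015, -0.125],
    [-0.008, 0.0015, -0.135],
    [-0.008, 0.0015, -0.135],
    [-0.008, 0.0015, -0.135]
  ],
  "gripper": [0, 0, 0, 0, 0, 0, 0, 0]
}}

```text
clock: 3.45
tool_pos: [0.6105, 0.3351, 0.2684]
orientation: [-179.9, 0.1, -87.3]
contact_force: [-0.9, -0.7, -0.4]
finger_gap: 0.0854
```

Emit:
{"api": "step_arm", "payload": {
  "angular": [
    [0, 0, 0],
    [0, 0, 0],
    [0, 0, 0],
    [0, 0, 0],
    [0, 0, 0],
    [0, 0, 0]
  ],
  "xyz": [
    [0, 0, 0],
    [0, 0, 0],
    [0, 0, 0],
    [0, 0, 0],
    [0, 0, 0],
    [0, 0, 0]
  ],
  "gripper": [255, 255, 255, 255, 255, 255],
  "squeeze": 40
}}

```text
clock: 4.05
tool_pos: [0.6105, 0.335, 0.2687]
orientation: [-179.9, 0.1, -87.4]
contact_force: [-0.6, -0.7, 4.8]
finger_gap: 0.0155
```

Emit:
{"api": "step_arm", "payload": {
  "angular": [
    [0, 0, 7],
    [0, 0, 14],
    [0, 0, 21],
    [0, 0, 28],
    [0, 0, 35],
    [0, 0, 42],
    [0, 0, 49],
    [0, 0, 56]
  ],
  "xyz": [
    [0, 0, 0],
    [0, 0, 0],
    [0, 0, 0],
    [0, 0, 0],
    [0, 0, 0],
    [0, 0, 0],
    [0, 0, 0],
    [0, 0, 0]
  ],
  "gripper": [255, 255, 255, 255, 255, 255, 255, 255]
}}

```text
clock: 4.85
tool_pos: [0.6104, 0.3358, 0.2687]
orientation: [-179.9, 0.2, -31.1]
contact_force: [-2.4, 7.0, 1.4]
finger_gap: 0.0153
```

Emit:
{"api": "step_arm", "payload": {
  "angular": [
    [0, 0, 7],
    [0, 0, 14],
    [0, 0, 21],
    [0, 0, 28],
    [0, 0, 30],
    [0, 0, 33],
    [0, 0, 33],
    [0, 0, 33]
  ],
  "xyz": [
    [0, 0, 0],
    [0, 0, 0],
    [0, 0, 0],
    [0, 0, 0],
    [0, 0, 0],
    [0, 0, 0],
    [0, 0, 0],
    [0, 0, 0]
  ],
  "gripper": [255, 255, 255, 255, 255, 255, 255, 255]
}}

```text
clock: 5.65
tool_pos: [0.6102, 0.3358, 0.2688]
orientation: [-179.9, 0.2, 1.8]
contact_force: [-4.0, 1.2, 4.7]
finger_gap: 0.0151
```

```bash
python3 -c "
from h import *
s=telemetry.observe(); print(s['contact_force'],s['ft_torque'],s['orientation'],s['tool_pos'])"
```

```text
[-3.96599635  1.1564245   4.73590379] [-0.08917832  0.68138285 -2.02807155] [-179.85654883    0.22362898    1.78599375] [0.61018308 0.33578127 0.26880578]
```

Emit:
{"api": "step_arm", "payload": {
  "angular": [
    [0, 0, 0],
    [0, 0, 0],
    [0, 0, 0],
    [0, 0, 0],
    [0, 0, 0],
    [0, 0, 0],
    [0, 0, 0]
  ],
  "xyz": [
    [0, 0, 0],
    [0, 0, 0],
    [0, 0, 0],
    [0, 0, 0.02],
    [0, 0, 0.05],
    [0, 0, 0.1],
    [0, 0, 0.1]
  ],
  "gripper": [140, 140, 140, 140, 140, 140, 140]
}}

```text
clock: 6.35
tool_pos: [0.6115, 0.3364, 0.3757]
orientation: [-179.6, -0.3, 1.8]
contact_force: [1.5, 0.2, -0.2]
finger_gap: 0.0388
```

```bash
cat > iso.py <<'E'
from m import *
import sys
tag=sys.argv[1]
d=grab("wrist",tag); crop(d,0,512,0,384,1.5,f"wrist{tag}.png"); s=telemetry.observe(); print(s["tool_pos"],s["orientation"],s["clock"])
for nm,lo,hi,zr in [("red",(0,150,60),(6,255,255),(0.113,0.135)),("yellow",(20,120,60),(35,255,255),(0.07,0.095)),("orange",(5,130,70),(20,255,255),(0.115,0.122))]:
    P=maskpts(d,lo,hi,zr); P=P[(P[:,1]>.27)&(P[:,1]<.42)&(P[:,0]>.4)&(P[:,0]<.68)]
    print(nm,len(P)); 
    if len(P)>4: print(rect(P[:,:2]),np.round(np.mean(P,0),4),np.round(np.median(P,0),4))
E
python3 iso.py 3
```

```text
[0.61095186 0.33609748 0.37251942] [-1.79717751e+02 -1.34235062e-01  1.78126510e+00] 6.4
red 1671
(array([0.609 , 0.3359]), array([0.0646, 0.0158]), 86.1) [0.609  0.3362 0.1231] [0.6086 0.3363 0.1232]
yellow 5591
(array([0.6091, 0.335 ]), array([0.1004, 0.077 ]), 85.9) [0.6082 0.3436 0.0825] [0.6069 0.3574 0.0825]
orange 342
(array([0.5694, 0.3378]), array([0.0636, 0.0975]), 88.3) [0.5565 0.3278 0.1189] [0.5293 0.3163 0.1186]
```

View pics/wrist3.png

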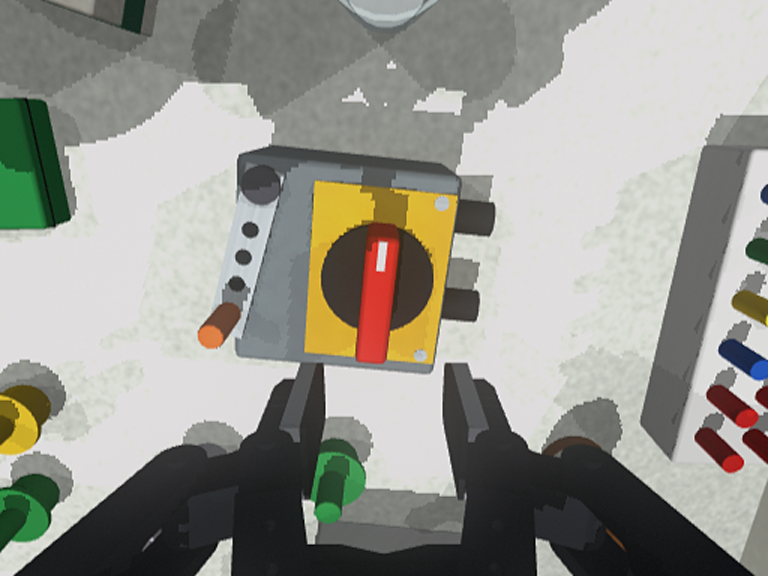

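```bash
python3 - <<'E'
from m import *
d=load("wrist","3")
print(pix2world(d,211/1.5,338/1.5,.118),pix2world(d,211/1.5,338/1.5)[2], pix2world(d,261/1.5,184/1.5))
w=cloud(d)
hsv=cv2.cvtColor(d["img"],cv2.COLOR_RGB2HSV); m=cv2.inRange(hsv,np.array((5,130,70)),np.array((20,255,255)))>0
m&=(w[...,2]>.115)&(w[...,0]<.55)&(w[...,1]>.29)&(w[...,0]>0.5)&(w[...,1]<.33)&(w[...,2]<.122)
P=w[m]; print(len(P),P.mean(0),rect(P[:,:2]))
E
```

```text
[0.52666356 0.31217887 0.118     ] 0.11754543371941906 [0.54829166 0.38549762 0.08782089]
218 [0.52637909 0.31365121 0.11829577] (array([0.5264, 0.3136]), array([0.0124, 0.0125]), 83.0)
```

Emit:
{"api": "step_arm", "payload": {
  "angular": [
    [0, 0, 0],
    [0, 0, 0],
    [0, 0, 0],
    [0, 0, 0],
    [0, 0, 0],
    [0, 0, 0],
    [0, 0, 0],
    [0, 0, 0]
  ],
  "xyz": [
    [-0.045, -0.012, 0],
    [-0.0845, -0.023, 0],
    [-0.0845, -0.023, -0.03],
    [-0.0845, -0.023, -0.06],
    [-0.0845, -0.023, -0.09],
    [-0.0845, -0.023, -0.108],
    [-0.0845, -0.023, -0.108],
    [-0.0845, -0.023, -0.108]
  ],
  "gripper": [130, 130, 130, 130, 130, 130, 130, 130]
}}

```text
clock: 7.2
tool_pos: [0.5264, 0.3131, 0.2644]
orientation: [-179.7, -0.1, 1.8]
contact_force: [0.3, -0.4, 0.9]
finger_gap: 0.0415
```

Emit:
{"api": "step_arm", "payload": {
  "angular": [
    [0, 0, 0],
    [0, 0, 0],
    [0, 0, 0],
    [0, 0, 0],
    [0, 0, 0]
  ],
  "xyz": [
    [0, 0, 0],
    [0, 0, 0],
    [0, 0, 0],
    [0, 0, 0],
    [0, 0, 0]
  ],
  "gripper": [255, 255, 255, 255, 255],
  "squeeze": 40
}}

```text
clock: 7.7
tool_pos: [0.5267, 0.3132, 0.2654]
orientation: [-179.7, -0.2, 1.8]
contact_force: [-1.4, -0.2, 5.9]
finger_gap: 0.0127
```

```bash
python3 - <<'E'
import numpy as np
from h import telemetry
s=telemetry.observe(); print(s["tool_pos"],s["finger_gap"],s["contact_force"])
p=np.array([.5485,.3847]); q=np.array([.5265,.3132])
r=q-p; r=r/np.linalg.norm(r)*.075
for a in range(0,85,7):
    t=np.radians(-a); print(-a,np.round(np.array([[np.cos(t),-np.sin(t)],[np.sin(t),np.cos(t)]])@r-r,4))
t=np.radians(-80); print(np.array([[np.cos(t),-np.sin(t)],[np.sin(t),np.cos(t)]])@r-r)
E
```

```text
[0.52669424 0.31320583 0.26540259] 0.01265796212191204 [-1.44266337 -0.17076485  5.89198177]
0 [0. 0.]
-7 [-0.0086  0.0032]
-14 [-0.0167  0.0075]
-21 [-0.0242  0.0127]
-28 [-0.0311  0.0187]
-35 [-0.0371  0.0256]
-42 [-0.0423  0.0332]
-49 [-0.0465  0.0413]
-56 [-0.0497  0.0499]
-63 [-0.0518  0.0588]
-70 [-0.0528  0.0679]
-77 [-0.0528  0.077 ]
-84 [-0.0515  0.0861]
[-0.05236802  0.08095708]
```

Emit:
{"api": "step_arm", "payload": {
  "angular": [
    [0, 0, -7],
    [0, 0, -14],
    [0, 0, -21],
    [0, 0, -28],
    [0, 0, -35],
    [0, 0, -42],
    [0, 0, -49],
    [0, 0, -56]
  ],
  "xyz": [
    [-0.0086, 0.0032, 0],
    [-0.0167, 0.0075, 0],
    [-0.0242, 0.0127, 0],
    [-0.0311, 0.0187, 0],
    [-0.0371, 0.0256, 0],
    [-0.0423, 0.0332, 0],
    [-0.0465, 0.0413, 0],
    [-0.0497, 0.0499, 0]
  ],
  "gripper": [255, 255, 255, 255, 255, 255, 255, 255]
}}

```text
clock: 8.5
tool_pos: [0.4764, 0.3631, 0.2656]
orientation: [-179.8, -0.2, -54.5]
contact_force: [-0.4, -3.3, -0.8]
finger_gap: 0.0123
```

Emit:
{"api": "step_arm", "payload": {
  "angular": [
    [0, 0, -7],
    [0, 0, -14],
    [0, 0, -21],
    [0, 0, -21],
    [0, 0, -21],
    [0, 0, -21]
  ],
  "xyz": [
    [-0.0021, 0.0089, 0],
    [-0.0031, 0.018, 0],
    [-0.0031, 0.0271, 0],
    [-0.0025, 0.032, 0],
    [-0.0025, 0.034, 0],
    [-0.0025, 0.034, 0]
  ],
  "gripper": [255, 255, 255, 255, 255, 255]
}}

```text
clock: 9.1
tool_pos: [0.4737, 0.3937, 0.2653]
orientation: [180.0, -0.6, -75.4]
contact_force: [3.5, -39.0, 10.3]
finger_gap: 0.0124
```

Emit:
{"api": "step_arm", "payload": {
  "angular": [
    [0, 0, 0],
    [0, 0, 0],
    [0, 0, 0],
    [0, 0, 0],
    [0, 0, 0],
    [0, 0, 0],
    [0, 0, 0]
  ],
  "xyz": [
    [0, -0.002, 0],
    [0, -0.002, 0],
    [0, -0.002, 0],
    [0, -0.002, 0.03],
    [0.03, -0.01, 0.08],
    [0.07, -0.02, 0.11],
    [0.07, -0.03, 0.11]
  ],
  "gripper": [130, 130, 130, 130, 130, 130, 130]
}}

```text
clock: 9.8
tool_pos: [0.5471, 0.3641, 0.3799]
orientation: [-179.5, -0.5, -75.4]
contact_force: [0.0, 0.5, -0.5]
finger_gap: 0.0417
```

```bash
python3 iso.py 4
```

```text
[0.54649276 0.36225355 0.37842891] [-179.67707442   -0.56007313  -75.48033074] 9.85
red 2029
(array([0.6089, 0.3355]), array([0.065 , 0.0158]), 85.9) [0.6093 0.3348 0.1231] [0.609  0.3345 0.1232]
yellow 6528
(array([0.6091, 0.335 ]), array([0.1006, 0.0767]), 85.7) [0.6114 0.3396 0.0825] [0.6168 0.3499 0.0825]
orange 91
(array([0.6088, 0.3351]), array([0.0661, 0.0161]), 86.0) [0.6078 0.3472 0.1203] [0.6054 0.3574 0.1207]
```

View pics/wrist4.png

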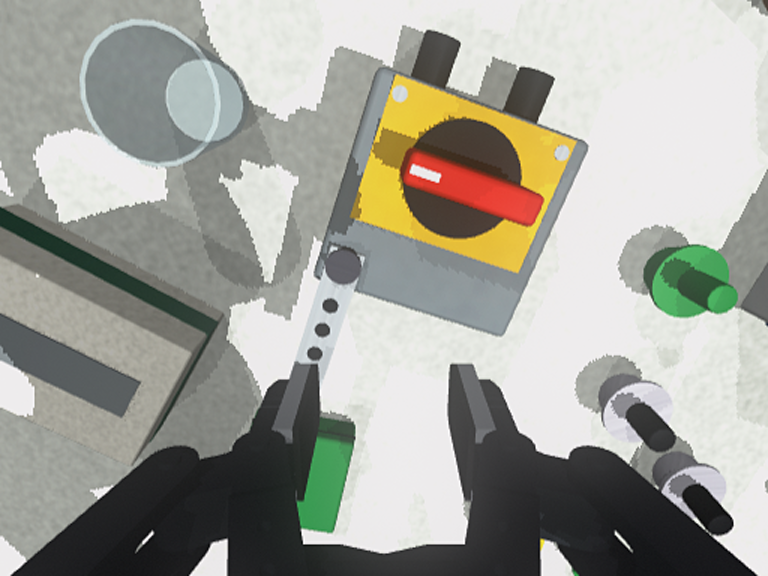

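```bash
python3 - <<'E'
from m import *
d=load("wrist","4")
P=[pix2world(d,u/1.5,v/1.5,z) for u,v,z in [(343,266,.088),(330,306,.084),(322,330,.084),(314,353,.084)]]
P=np.array(P); print(P)
r=P[3]-P[0]; print(np.degrees(np.arctan2(r[1],r[0]))); r=P[3]-P[1]; print(np.degrees(np.arctan2(r[1],r[0])))
E
```

```text
[[0.548192   0.38455706 0.088     ]
 [0.52178254 0.38633207 0.084     ]
 [0.50597252 0.38755954 0.084     ]
 [0.49027222 0.388966   0.084     ]]
175.6469527135009
175.2217802424554
```

```bash
python3 - <<'E'
from m import *
d=grab("scene","5")
cs=[(272,181),(244,179),(214,194),(176,212),(201,212)]
ims=[cv2.resize(d["img"][v-14:v+14,u-13:u+13,::-1],None,fx=10,fy=10,interpolation=cv2.INTER_CUBIC) for u,v in cs]
top=np.hstack(ims[:3]); bot=np.hstack(ims[3:]+[np.zeros_like(ims[0])])
cv2.imwrite("pics/ins5.png",np.vstack([top,bot]))
E
```

```text
(no output)
```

View pics/ins5.png

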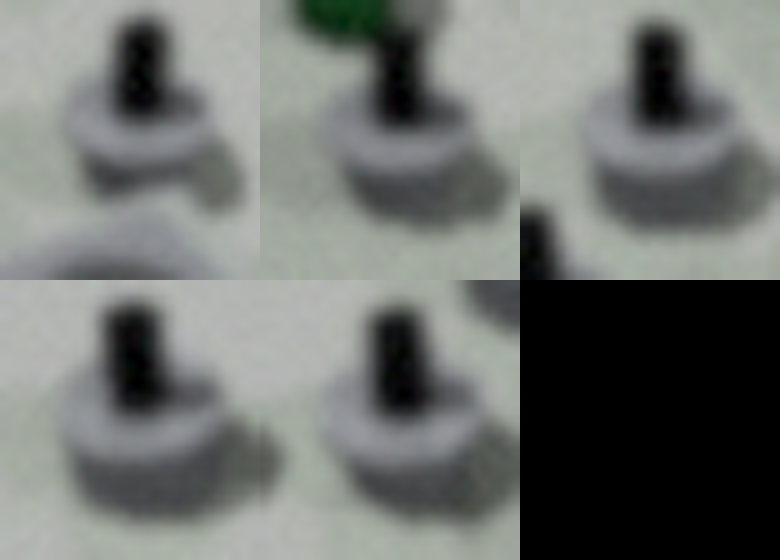

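```bash
cat > ins.py <<'E'
from m import *
def knobs(d,zt=.064):
    w=cloud(d); g=d["img"].max(-1); m=(g<60)&(w[...,2]>zt-.004)&(w[...,2]<zt+.004)
    n,l,st,c=cv2.connectedComponentsWithStats(m.astype(np.uint8)); out=[]
    for i in range(1,n):
        if st[i,4]<25: continue
        (u,v),r=cv2.minEnclosingCircle(np.argwhere(l==i)[:,::-1].astype(np.float32))
        p=pix2world(d,c[i][0],c[i][1],zt); P=w[l==i]
        q=np.array(rect(P[:,:2])[0]); out.append((p,q,st[i,4],np.round(rect(P[:,:2])[1],3)))
    return out
def bores(d):
    w=cloud(d); H,W=w.shape[:2]
    # pixels whose ray meets z=.09 plane within block and whose depth is below
    u,v=np.meshgrid(np.arange(W),np.arange(H)); V=d["view"];R=V[:3,:3];t=V[:3,3];c=-R.T@t
    r=np.stack([(u-d["cx"])/d["fx"],(v-d["cy"])/d["fy"],np.ones_like(u,float)],-1)@R
    s=(.09-c[2])/r[...,2]; p=c+s[...,None]*r
    m=(w[...,2]<.085)|np.isnan(w[...,2])
    m&=(np.abs(p[...,0]-.645)<.07)&(np.abs(p[...,1]+.0)<.085)
    n,l,st,cc=cv2.connectedComponentsWithStats(m.astype(np.uint8)); out=[]
    for i in range(1,n):
        if st[i,4]<100: continue
        Q=p[l==i][:,:2]; hull=cv2.minEnclosingCircle((Q*1000).astype(np.float32))
        out.append((np.round(Q.mean(0),4),np.round(np.array(hull[0])/1000,4),round(hull[1],1),st[i,4], round(2*np.sqrt(st[i,4])/1,1)))
    return out
if __name__=="__main__":
    import sys
    tag=sys.argv[1]
    if len(sys.argv)>2: 
        d=grab("wrist",tag); crop(d,0,512,0,384,1.5,f"wrist{tag}.png"); s=telemetry.observe(); print(s["tool_pos"],s["orientation"],s["clock"])
    d=load("wrist",tag)
    for k in knobs(d): print("knob",*[np.round(x,4) for x in k])
    for b in bores(d): print("bore",*b)
E
python3 ins.py 1
```

```text
knob [0.5763 0.1442 0.064 ] [0.5773 0.1456] 47 [0.007 0.018]
knob [ 0.4827 -0.1266  0.064 ] [ 0.4816 -0.1284] 40 [0.013 0.019]
knob [0.4749 0.1439 0.064 ] [0.4746 0.1442] 214 [0.018 0.018]
knob [ 0.4386 -0.1859  0.064 ] [ 0.4374 -0.1883] 35 [0.009 0.018]
knob [ 0.4291 -0.0442  0.064 ] [ 0.4277 -0.0446] 28 [0.007 0.017]
knob [0.4182 0.0717 0.064 ] [0.4179 0.0715] 154 [0.017 0.017]
bore [0.625  0.0831] [0.6179 0.0825] 21.8 166 25.8
bore [0.6014 0.0368] [0.601  0.0363] 21.5 1646 81.1
bore [ 0.5946 -0.0379] [ 0.5942 -0.0381] 21.4 1582 79.5
```

Emit:
{"api": "step_arm", "payload": {
  "angular": [
    [0, 0, -8],
    [0, 0, -14.6],
    [0, 0, -14.6],
    [0, 0, -14.6],
    [0, 0, -14.6],
    [0, 0, -14.6],
    [0, 0, -14.6],
    [0, 0, -14.6]
  ],
  "xyz": [
    [0.02, -0.045, 0.02],
    [0.04, -0.09, 0.03],
    [0.06, -0.135, 0.03],
    [0.07, -0.18, 0.03],
    [0.08, -0.225, 0.02],
    [0.09, -0.27, 0.02],
    [0.1, -0.315, 0.02],
    [0.1, -0.36, 0.02]
  ],
  "gripper": [90, 90, 90, 90, 90, 90, 90, 90]
}}

```text
clock: 10.7
tool_pos: [0.6448, 0.002, 0.3949]
orientation: [-180.0, -0.5, -90.0]
contact_force: [-0.2, 0.4, 0.2]
finger_gap: 0.0556
```

```bash
python3 ins.py 6 g
```

```text
[ 0.64448525 -0.00395638  0.39484528] [-179.98339823   -0.68097482  -90.22503318] 10.75
knob [ 0.4289 -0.0501  0.064 ] [ 0.4279 -0.05  ] 189 [0.018 0.018]
knob [0.4199 0.0695 0.064 ] [0.4187 0.0692] 157 [0.018 0.014]
bore [0.6738 0.0808] [0.651  0.0792] 63.7 1133 67.3
bore [ 0.7126 -0.0629] [ 0.713  -0.0541] 30.9 335 36.6
bore [ 0.7062 -0.0099] [ 0.7061 -0.0108] 69.5 194 27.9
bore [0.6782 0.0295] [0.6776 0.0296] 21.0 1959 88.5
bore [ 0.6709 -0.045 ] [ 0.6704 -0.0447] 21.4 1891 87.0
bore [0.6034 0.0368] [0.6034 0.037 ] 21.3 1482 77.0
bore [ 0.5961 -0.0379] [ 0.5955 -0.038 ] 21.0 1434 75.7
```

View pics/wrist6.png

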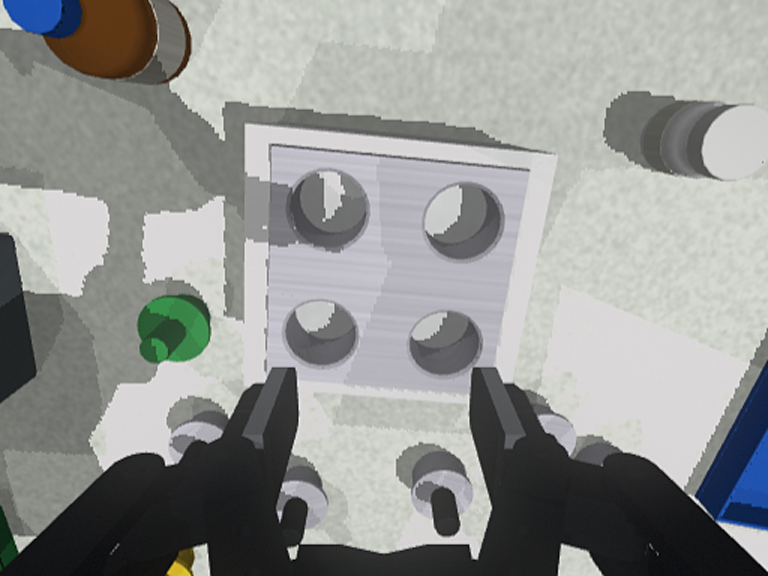

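```bash
python3 ins.py 7 g
```

```text
[ 0.64435374 -0.00108309  0.39487654] [-179.99152708   -0.61204106  -90.29977296] 10.8
knob [ 0.4289 -0.0499  0.064 ] [ 0.4278 -0.0501] 189 [0.016 0.018]
knob [0.4203 0.0665 0.064 ] [0.4188 0.0661] 84 [0.016 0.008]
bore [0.6764 0.0806] [0.6553 0.0788] 60.0 1132 67.3
bore [ 0.7127 -0.0621] [ 0.7122 -0.0527] 32.4 358 37.8
bore [0.7092 0.0213] [0.709  0.0218] 36.9 106 20.6
bore [0.6782 0.0295] [0.6778 0.0294] 21.0 1971 88.8
bore [ 0.6709 -0.045 ] [ 0.6705 -0.0451] 21.0 1897 87.1
bore [0.6033 0.0368] [0.6029 0.0368] 20.9 1489 77.2
bore [ 0.5961 -0.0379] [ 0.5959 -0.0379] 21.0 1440 75.9
```

Emit:
{"api": "step_arm", "payload": {
  "angular": [
    [0, 0, 0],
    [0, 0, 0],
    [0, 0, 0],
    [0, 0, 0],
    [0, 0, 0],
    [0, 0, 0]
  ],
  "xyz": [
    [-0.04, 0.03, 0],
    [-0.08, 0.06, -0.01],
    [-0.11, 0.09, -0.02],
    [-0.13, 0.12, -0.03],
    [-0.145, 0.14, -0.04],
    [-0.145, 0.14, -0.04]
  ],
  "gripper": [120, 120, 120, 120, 120, 120]
}}

```text
clock: 11.4
tool_pos: [0.4961, 0.1417, 0.353]
orientation: [179.7, -0.6, -90.1]
contact_force: [0.0, -1.2, -0.6]
finger_gap: 0.0452
```

```bash
python3 ins.py 8 g
```

```text
[0.49753226 0.14061874 0.35372481] [179.83458576  -0.61768004 -90.12156819] 11.45
knob [0.5814 0.2771 0.064 ] [0.5771 0.2774] 842 [0.002 0.102]
knob [ 0.428  -0.0484  0.064 ] [ 0.4272 -0.0492] 358 [0.018 0.018]
bore [0.6017 0.0391] [0.6013 0.039 ] 21.0 3505 118.4
bore [ 0.5914 -0.0238] [ 0.5929 -0.0286] 18.4 908 60.3
```

View pics/wrist8.png

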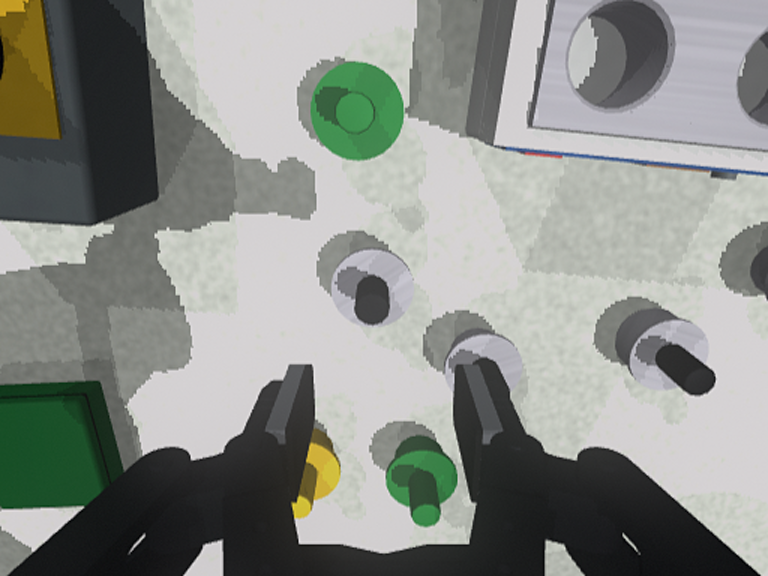

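```bash
sed -i 's/(g<60)/(g<105)/' ins.py; cat > rel.py <<'E'
import sys
from h import *
from scipy.spatial.transform import Rotation as R
def rel(x,y,z,yaw=-90):
    s=telemetry.observe(); Rt=R.from_euler("xyz",s["orientation"],degrees=True); G=R.from_euler("xyz",[180,0,yaw],degrees=True)
    print("t",round(s["clock"],2),"tcp",np.round(s["tool_pos"],4),"F",np.round(s["contact_force"],1),"gap",round(s["finger_gap"],4))
    print("delta",np.round(np.array([x,y,z])-s["tool_pos"],4),"rot",np.round((G*Rt.inv()).as_rotvec(degrees=True),2))
if __name__=="__main__":
    rel(*map(float,sys.argv[1:]))
E
python3 ins.py 8; python3 rel.py 0.514 0.144 0.334
```

```text
knob [0.5812 0.2771 0.064 ] [0.5767 0.2774] 846 [0.002 0.102]
knob [0.5981 0.0849 0.064 ] [0.5963 0.0851] 216 [0.001 0.063]
knob [0.6063 0.0218 0.064 ] [0.6045 0.0255] 381 [0.043 0.019]
knob [ 0.5766 -0.0497  0.064 ] [ 0.577  -0.0505] 39 [0.001 0.009]
knob [0.4752 0.1451 0.064 ] [0.4745 0.1451] 397 [0.018 0.019]
knob [ 0.4278 -0.0485  0.064 ] [ 0.427  -0.0493] 370 [0.02  0.018]
knob [0.4242 0.0666 0.064 ] [0.4227 0.0658] 25 [0.012 0.002]
knob [0.336 0.112 0.064] [0.3324 0.1111] 58 [0.01  0.019]
bore [0.6017 0.0391] [0.6013 0.039 ] 21.0 3505 118.4
bore [ 0.5914 -0.0238] [ 0.5929 -0.0286] 18.4 908 60.3
t 11.45 tcp [0.4975 0.1406 0.3537] F [ 0.5 -0.7 -0.1] gap 0.0451
delta [ 0.0165  0.0034 -0.0197] rot [ 0.62 -0.17  0.12]
```

Emit:
{"api": "step_arm", "payload": {
  "angular": [
    [0.6, -0.2, 0.1],
    [0.6, -0.2, 0.1],
    [0.6, -0.2, 0.1]
  ],
  "xyz": [
    [-0.0225, 0.0044, -0.0197],
    [-0.0225, 0.0044, -0.0197],
    [-0.0225, 0.0044, -0.0197]
  ],
  "gripper": [120, 120, 120]
}}

```text
clock: 11.75
tool_pos: [0.4751, 0.1449, 0.3338]
orientation: [180.0, -0.0, -90.0]
contact_force: [1.5, -0.1, 0.4]
finger_gap: 0.045
```

```bash
python3 ins.py 9 g | egrep "^\[|knob"; python3 rel.py 0.475 0.145 0.207
```

```text
[0.47568424 0.14485673 0.33424711] [-1.79932417e+02 -1.76099442e-02 -9.00365748e+01] 11.8
knob [0.5683 0.2781 0.064 ] [0.5649 0.2783] 824 [0.003 0.08 ]
knob [0.5852 0.0862 0.064 ] [0.5845 0.0863] 191 [0.001 0.04 ]
knob [0.5949 0.0181 0.064 ] [0.5934 0.0193] 206 [0.004 0.023]
knob [0.5728 0.1539 0.064 ] [0.574  0.1538] 56 [0.02  0.011]
knob [0.4751 0.1451 0.064 ] [0.4745 0.1451] 481 [0.019 0.018]
knob [ 0.4276 -0.0485  0.064 ] [ 0.427  -0.0492] 458 [0.019 0.019]
knob [0.4189 0.0719 0.064 ] [0.4181 0.0711] 369 [0.019 0.017]
knob [0.3359 0.1126 0.064 ] [0.3327 0.1118] 73 [0.009 0.019]
t 11.8 tcp [0.4757 0.1449 0.3342] F [0.9 0.  1. ] gap 0.0454
delta [-7.000e-04  1.000e-04 -1.272e-01] rot [0.02 0.07 0.04]
```

Emit:
{"api": "step_arm", "payload": {
  "angular": [
    [0, 0, 0],
    [0, 0, 0],
    [0, 0, 0],
    [0, 0, 0],
    [0, 0, 0],
    [0, 0, 0],
    [0, 0, 0],
    [0, 0, 0]
  ],
  "xyz": [
    [-0.0005, 0, -0.04],
    [-0.0005, 0, -0.08],
    [-0.0005, 0, -0.11],
    [-0.0005, 0, -0.126],
    [-0.0005, 0, -0.126],
    [-0.0005, 0, -0.126],
    [-0.0005, 0, -0.126],
    [-0.0005, 0, -0.126]
  ],
  "gripper": [120, 120, 120, 120, 255, 255, 255, 255],
  "squeeze": 30
}}

```text
clock: 12.6
tool_pos: [0.4756, 0.1449, 0.2093]
orientation: [-179.8, 0.0, -90.0]
contact_force: [-0.4, -1.2, -1.8]
finger_gap: 0.0191
```

Emit:
{"api": "step_arm", "payload": {
  "angular": [
    [0, 0, 0],
    [0, 0, 0],
    [0, 0, 0],
    [0, 0, 0],
    [0, 0, 0],
    [0, 0, 0]
  ],
  "xyz": [
    [0, 0, 0],
    [0, 0, 0.02],
    [0, 0, 0.06],
    [0, 0, 0.1],
    [0, 0, 0.12],
    [0, 0, 0.12]
  ],
  "gripper": [255, 255, 255, 255, 255, 255]
}}

```text
clock: 13.2
tool_pos: [0.4762, 0.145, 0.3324]
orientation: [-179.5, 0.1, -90.0]
contact_force: [1.2, -0.2, -1.1]
finger_gap: 0.019
```

```bash
python3 ins.py 10 g >/dev/null; python3 rel.py 0.637 -0.004 0.36; python3 - <<'E'
from h import *
d=grab("scene","10"); crop(d,220,350,90,200,5,"scene10.png")
E
```

```text
t 13.25 tcp [0.4758 0.1449 0.3306] F [-0.2  0.2 -1.1] gap 0.0189
delta [ 0.1612 -0.1489  0.0294] rot [-0.03  0.36  0.04]
```

View pics/wrist10.png

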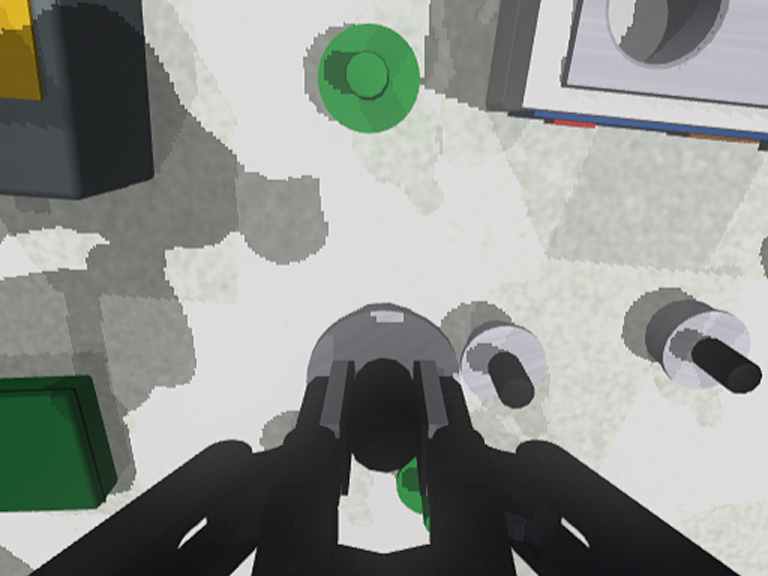

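View pics/scene10.png

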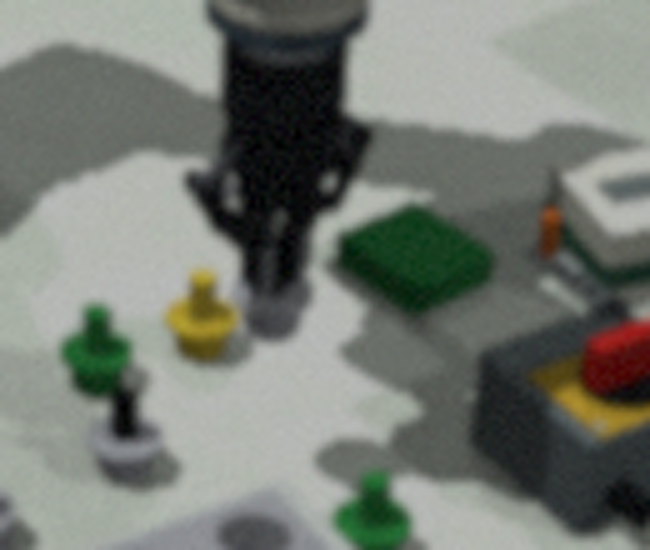

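```bash
python3 - <<'E'
from h import *
d=load("wrist","10")
z=.3306-.177
print(pix2world(d,382/1.5,303/1.5,z),pix2world(d,382/1.5,306/1.5),pix2world(d,307/1.5,370/1.5,z),pix2world(d,458/1.5,370/1.5,z))
print(w2p(d,[.4758,.1449,.3306-.143])*1.5)
print(w2p(load("wrist","9"),[.4751,.1451,.064])*1.5)
E
```

```text
[0.50357953 0.14531079 0.1536    ] [0.501432   0.14532301 0.15070952] [0.47943774 0.17059943 0.1536    ] [0.47948275 0.11972728 0.1536    ]
[383.09734694 441.75281614]
[382.06942755 285.51960728]
```

Emit:
{"api": "step_arm", "payload": {
  "angular": [
    [0, 0.4, 0],
    [0, 0.4, 0],
    [0, 0.4, 0],
    [0, 0.4, 0],
    [0, 0.4, 0],
    [0, 0.4, 0],
    [0, 0.4, 0],
    [0, 0.4, 0]
  ],
  "xyz": [
    [0.035, -0.02, 0.0294],
    [0.07, -0.04, 0.0294],
    [0.105, -0.06, 0.0294],
    [0.14, -0.08, 0.0294],
    [0.17, -0.1, 0.0294],
    [0.19, -0.11, 0.0294],
    [0.2025, -0.115, 0.0294],
    [0.2025, -0.115, 0.0294]
  ],
  "gripper": [255, 255, 255, 255, 255, 255, 255, 255]
}}

```text
clock: 14.1
tool_pos: [0.6789, 0.029, 0.3565]
orientation: [179.7, 0.0, -90.1]
contact_force: [-0.3, 0.6, -1.4]
finger_gap: 0.019
```

Emit:
{"api": "step_arm", "payload": {
  "angular": [
    [0, 0, 0]
  ],
  "xyz": [
    [0, 0, 0]
  ],
  "gripper": [255]
}}

```text
clock: 14.2
tool_pos: [0.6784, 0.0292, 0.3551]
orientation: [179.6, 0.0, -90.1]
contact_force: [-0.7, -0.1, -0.9]
finger_gap: 0.0188
```

```bash
python3 ins.py 11 g |grep bore;  python3 rel.py 0.678 0.030 0.36
```

```text
bore [0.6765 0.0808] [0.6531 0.0789] 62.2 1261 71.0
bore [ 0.7131 -0.0639] [ 0.713  -0.0557] 29.3 372 38.6
bore [0.6818 0.03  ] [0.6785 0.0298] 21.0 1896 87.1
bore [ 0.6715 -0.0446] [ 0.6711 -0.0446] 20.9 2153 92.8
bore [ 0.5987 -0.0387] [ 0.5969 -0.038 ] 20.4 1369 74.0
t 14.25 tcp [0.6782 0.0292 0.3549] F [-0.9  0.6 -1.7] gap 0.0186
delta [-0.0002  0.0008  0.0051] rot [-0.02 -0.44  0.1 ]
```

View pics/wrist11.png

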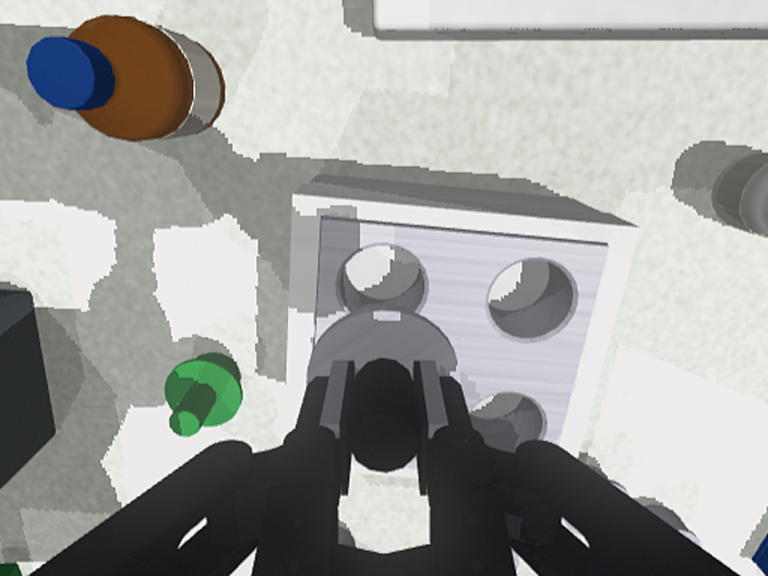

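Emit:
{"api": "step_arm", "payload": {
  "angular": [
    [0, -0.4, 0.1],
    [0, -0.4, 0.1],
    [0, -0.4, 0.1],
    [0, -0.4, 0.1],
    [0, -0.4, 0.1]
  ],
  "xyz": [
    [0, 0.0006, -0.02],
    [0, 0.0006, -0.04],
    [0, 0.0006, -0.05],
    [0, 0.0006, -0.05],
    [0, 0.0006, -0.05]
  ],
  "gripper": [255, 255, 255, 255, 255]
}}

```text
clock: 14.75
tool_pos: [0.6782, 0.03, 0.3055]
orientation: [180.0, 0.0, -90.0]
contact_force: [0.3, -0.3, -1.4]
finger_gap: 0.0189
```

```bash
python3 rel.py 0.6782 0.0298 0.273
```

```text
t 14.75 tcp [0.6782 0.03   0.3055] F [ 0.3 -0.3 -1.4] gap 0.0189
delta [-0.     -0.0002 -0.0325] rot [-0.02 -0.02 -0.02]
```

Emit:
{"api": "step_arm", "payload": {
  "angular": [
    [0, 0, 0],
    [0, 0, 0],
    [0, 0, 0],
    [0, 0, 0],
    [0, 0, 0]
  ],
  "xyz": [
    [0, 0, -0.004],
    [0, 0, -0.008],
    [0, 0, -0.012],
    [0, 0, -0.015],
    [0, 0, -0.015]
  ],
  "gripper": [255, 255, 255, 255, 255]
}}

```text
clock: 15.25
tool_pos: [0.6781, 0.03, 0.2899]
orientation: [179.9, 0.0, -90.0]
contact_force: [-0.2, -0.1, -2.3]
finger_gap: 0.0187
```

Emit:
{"api": "step_arm", "payload": {
  "angular": [
    [0, 0, 0],
    [0, 0, 0],
    [0, 0, 0],
    [0, 0, 0],
    [0, 0, 0],
    [0, 0, 0]
  ],
  "xyz": [
    [0, 0, -0.005],
    [0, 0, -0.01],
    [0, 0, -0.014],
    [0, 0, -0.016],
    [0, 0, -0.017],
    [0, 0, -0.017]
  ],
  "gripper": [255, 255, 255, 255, 255, 255]
}}

```text
clock: 15.85
tool_pos: [0.6781, 0.03, 0.2729]
orientation: [179.9, 0.0, -90.0]
contact_force: [-0.0, -0.8, -1.4]
finger_gap: 0.0189
```

Emit:
{"api": "step_arm", "payload": {
  "angular": [
    [0, 0, 0],
    [0, 0, 0],
    [0, 0, 0],
    [0, 0, 0],
    [0, 0, 0],
    [0, 0, 0],
    [0, 0, 0]
  ],
  "xyz": [
    [0, 0, 0],
    [0, 0, 0],
    [0, 0, 0],
    [0, 0, 0.03],
    [0, 0, 0.06],
    [0, 0, 0.09],
    [0, 0, 0.09]
  ],
  "gripper": [130, 130, 130, 130, 130, 130, 130]
}}

```text
clock: 16.55
tool_pos: [0.679, 0.03, 0.3674]
orientation: [-179.7, 0.0, -90.0]
contact_force: [0.9, -0.1, -0.6]
finger_gap: 0.042
```

```bash
python3 ins.py 12 g |grep bore;  python3 rel.py 0.419 0.072 0.36; python3 - <<'E'
from ins import *
d=load("wrist","12")
for k in knobs(d,.128): print(k)
E
```

```text
bore [0.6804 0.0806] [0.6689 0.0791] 46.4 1074 65.5
bore [ 0.7128 -0.0655] [ 0.7118 -0.058 ] 27.0 292 34.2
bore [ 0.6715 -0.0446] [ 0.671  -0.0448] 20.9 1961 88.6
bore [0.604  0.0371] [0.6038 0.0371] 21.0 1522 78.0
bore [ 0.6024 -0.0489] [ 0.6008 -0.0455] 17.6 418 40.9
t 16.6 tcp [0.6785 0.0299 0.3651] F [-0.1 -0.6  0.4] gap 0.0422
delta [-0.2595  0.0421 -0.0051] rot [-0.01  0.16 -0.02]
(array([0.67692539, 0.02996532, 0.128     ]), array([0.6762, 0.0299]), np.int32(604), array([0.019, 0.019]))
```

View pics/wrist12.png

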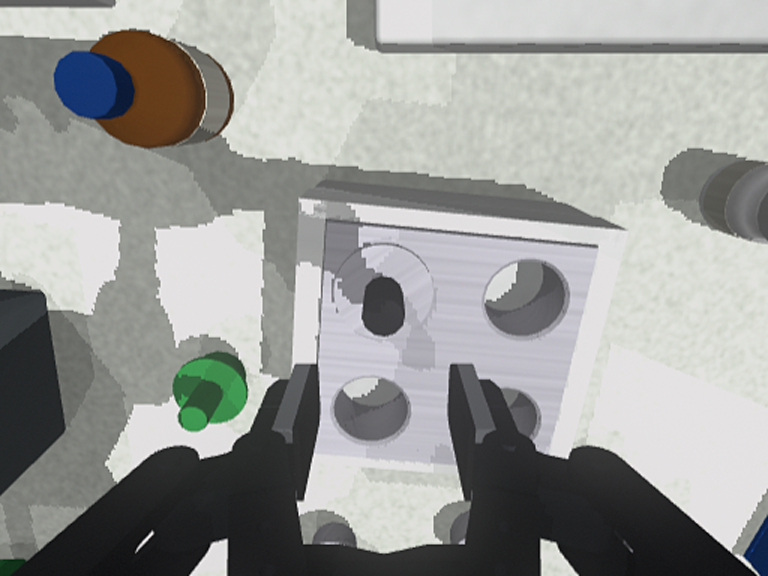

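Emit:
{"api": "step_arm", "payload": {
  "angular": [
    [0, 0.1, 0],
    [0, 0.1, 0],
    [0, 0.1, 0],
    [0, 0.1, 0],
    [0, 0.1, 0],
    [0, 0.1, 0],
    [0, 0.1, 0],
    [0, 0.1, 0]
  ],
  "xyz": [
    [-0.04, 0.01, 0],
    [-0.08, 0.02, 0],
    [-0.12, 0.03, 0],
    [-0.16, 0.035, 0],
    [-0.2, 0.042, -0.01],
    [-0.24, 0.042, -0.02],
    [-0.2595, 0.042, -0.031],
    [-0.2595, 0.042, -0.031]
  ],
  "gripper": [130, 130, 130, 130, 130, 130, 130, 130]
}}

```text
clock: 17.4
tool_pos: [0.4157, 0.0721, 0.3326]
orientation: [179.8, 0.0, -90.0]
contact_force: [-0.0, 0.2, 0.2]
finger_gap: 0.042
```

Emit:
{"api": "step_arm", "payload": {
  "angular": [
    [0, 0, 0],
    [0, 0, 0]
  ],
  "xyz": [
    [0, 0, 0],
    [0, 0, 0]
  ],
  "gripper": [130, 130]
}}

```text
clock: 17.6
tool_pos: [0.4162, 0.072, 0.3324]
orientation: [179.8, 0.0, -90.0]
contact_force: [-0.2, 0.4, 0.4]
finger_gap: 0.0421
```

```bash
python3 ins.py 13 g |egrep "knob|^\[";  python3 rel.py 0.419 0.072 0.208
```

```text
[0.41644366 0.07199479 0.33253889] [ 1.79790967e+02  3.23455851e-03 -8.99677087e+01] 17.65
knob [ 0.427  -0.0492  0.064 ] [ 0.4265 -0.0498] 531 [0.019 0.019]
knob [0.4177 0.072  0.064 ] [0.4171 0.072 ] 493 [0.019 0.018]
knob [0.3446 0.1915 0.064 ] [0.3426 0.1941] 31 [0.014 0.004]
knob [0.334  0.1036 0.064 ] [0.3322 0.1037] 33 [0.011 0.002]
t 17.65 tcp [0.4164 0.072  0.3325] F [-0.5  0.2 -0.5] gap 0.0416
delta [ 0.0026  0.     -0.1245] rot [-0.   -0.21 -0.03]
```

View pics/wrist13.png

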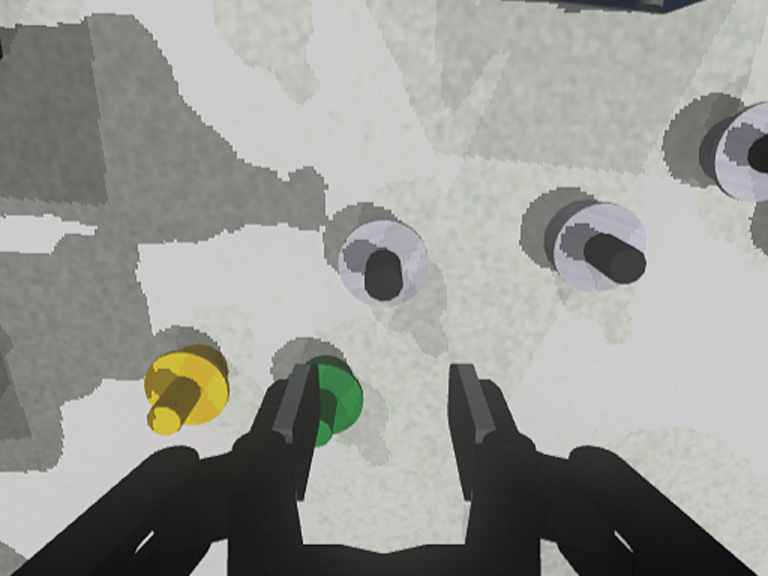

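Emit:
{"api": "step_arm", "payload": {
  "angular": [
    [0, -0.2, 0],
    [0, -0.2, 0],
    [0, -0.2, 0],
    [0, -0.2, 0],
    [0, -0.2, 0],
    [0, -0.2, 0],
    [0, -0.2, 0],
    [0, -0.2, 0]
  ],
  "xyz": [
    [0.001, 0, -0.04],
    [0.001, 0, -0.08],
    [0.001, 0, -0.11],
    [0.001, 0, -0.1245],
    [0.001, 0, -0.1245],
    [0.001, 0, -0.1245],
    [0.001, 0, -0.1245],
    [0.001, 0, -0.1245]
  ],
  "gripper": [130, 130, 130, 130, 255, 255, 255, 255],
  "squeeze": 30
}}

```text
clock: 18.45
tool_pos: [0.4178, 0.072, 0.2089]
orientation: [-179.9, 0.0, -90.0]
contact_force: [-0.5, -0.4, -0.5]
finger_gap: 0.0193
```

Emit:
{"api": "step_arm", "payload": {
  "angular": [
    [0, 0, 0],
    [0, 0, 0],
    [0, 0, 0],
    [0, 0, 0],
    [0, 0, 0],
    [0, 0, 0],
    [0, 0, 0]
  ],
  "xyz": [
    [0, 0, 0],
    [0, 0, 0.02],
    [0, 0, 0.06],
    [0, 0, 0.1],
    [0, 0, 0.14],
    [0, 0, 0.153],
    [0, 0, 0.153]
  ],
  "gripper": [255, 255, 255, 255, 255, 255, 255]
}}

```text
clock: 19.15
tool_pos: [0.4181, 0.0721, 0.3642]
orientation: [-179.6, 0.0, -90.0]
contact_force: [0.4, -0.4, -1.0]
finger_gap: 0.0192
```

```bash
python3 rel.py 0.603 0.037 0.36; python3 - <<'E'
from h import *
d=grab("scene","14"); crop(d,200,330,90,200,5,"scene14.png")
E
```

```text
t 19.15 tcp [0.4181 0.0721 0.3642] F [ 0.4 -0.4 -1. ] gap 0.0192
delta [ 0.1849 -0.0351 -0.0042] rot [-0.01  0.38 -0.04]
```

View pics/scene14.png

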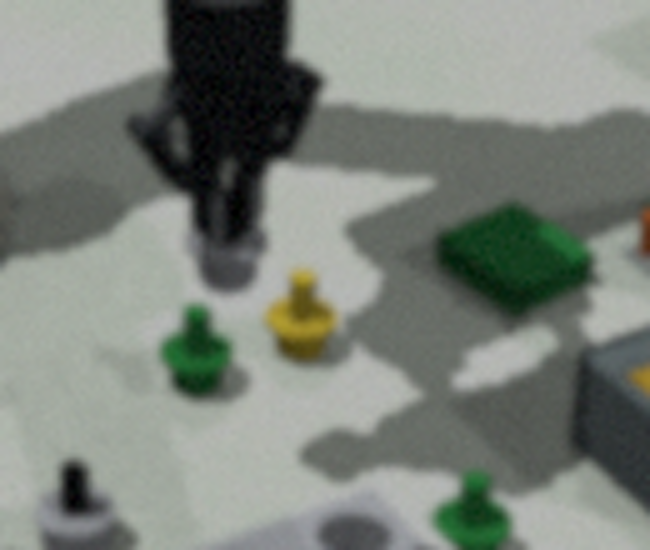

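Emit:
{"api": "step_arm", "payload": {
  "angular": [
    [0, 0.4, 0],
    [0, 0.4, 0],
    [0, 0.4, 0],
    [0, 0.4, 0],
    [0, 0.4, 0],
    [0, 0.4, 0],
    [0, 0.4, 0],
    [0, 0.4, 0]
  ],
  "xyz": [
    [0.035, -0.007, 0],
    [0.07, -0.014, 0],
    [0.105, -0.02, 0],
    [0.14, -0.028, 0],
    [0.165, -0.033, 0],
    [0.18, -0.035, 0],
    [0.185, -0.035, 0],
    [0.185, -0.035, 0]
  ],
  "gripper": [255, 255, 255, 255, 255, 255, 255, 255]
}}

```text
clock: 20.0
tool_pos: [0.6026, 0.0371, 0.3613]
orientation: [179.7, 0.0, -90.0]
contact_force: [0.4, -0.1, -0.3]
finger_gap: 0.0191
```

Emit:
{"api": "step_arm", "payload": {
  "angular": [
    [0, 0, 0],
    [0, 0, 0]
  ],
  "xyz": [
    [0, 0, 0],
    [0, 0, 0]
  ],
  "gripper": [255, 255]
}}

```text
clock: 20.2
tool_pos: [0.6017, 0.0373, 0.3609]
orientation: [179.7, 0.0, -90.0]
contact_force: [0.5, 0.8, -0.2]
finger_gap: 0.0194
```

```bash
python3 ins.py 15 g |egrep "bore|^\[";  python3 rel.py 0.603 0.0373 0.304
```

```text
[0.60188535 0.03728135 0.36117322] [ 1.79683677e+02  1.82466361e-02 -8.99531085e+01] 20.25
bore [0.6769 0.0808] [0.6532 0.0787] 61.8 1627 80.7
bore [ 0.7127 -0.0595] [ 0.7115 -0.0482] 36.9 742 54.5
bore [ 0.6705 -0.0444] [ 0.6701 -0.0445] 21.1 2858 106.9
bore [0.6056 0.0373] [0.6027 0.0377] 21.4 1892 87.0
bore [ 0.5959 -0.0372] [ 0.5956 -0.0371] 20.9 2078 91.2
t 20.25 tcp [0.6019 0.0373 0.3612] F [ 0.2 -0.1 -0.7] gap 0.0192
delta [ 0.0011  0.     -0.0572] rot [-0.02 -0.32 -0.05]
```

Emit:
{"api": "step_arm", "payload": {
  "angular": [
    [0, -0.3, 0],
    [0, -0.3, 0],
    [0, -0.3, 0],
    [0, -0.3, 0],
    [0, -0.3, 0],
    [0, -0.3, 0]
  ],
  "xyz": [
    [0.001, 0, -0.02],
    [0.001, 0, -0.04],
    [0.001, 0, -0.055],
    [0.001, 0, -0.0572],
    [0.001, 0, -0.0572],
    [0.001, 0, -0.0572]
  ],
  "gripper": [255, 255, 255, 255, 255, 255]
}}

```text
clock: 20.85
tool_pos: [0.603, 0.0373, 0.3049]
orientation: [-179.9, 0.0, -89.9]
contact_force: [-0.6, 0.6, -0.5]
finger_gap: 0.0192
```

Emit:
{"api": "step_arm", "payload": {
  "angular": [
    [0, 0, 0],
    [0, 0, 0],
    [0, 0, 0],
    [0, 0, 0],
    [0, 0, 0]
  ],
  "xyz": [
    [0, 0, -0.004],
    [0, 0, -0.008],
    [0, 0, -0.012],
    [0, 0, -0.015],
    [0, 0, -0.015]
  ],
  "gripper": [255, 255, 255, 255, 255]
}}

```text
clock: 21.35
tool_pos: [0.6029, 0.0373, 0.2893]
orientation: [-180.0, 0.0, -90.0]
contact_force: [-0.9, -0.9, -1.0]
finger_gap: 0.0192
```

Going in with no resistance; continue home.

Emit:
{"api": "step_arm", "payload": {
  "angular": [
    [0, 0, 0],
    [0, 0, 0],
    [0, 0, 0],
    [0, 0, 0],
    [0, 0, 0],
    [0, 0, 0]
  ],
  "xyz": [
    [0, 0, -0.005],
    [0, 0, -0.01],
    [0, 0, -0.014],
    [0, 0, -0.016],
    [0, 0, -0.016],
    [0, 0, -0.016]
  ],
  "gripper": [255, 255, 255, 255, 255, 255]
}}

```text
clock: 21.95
tool_pos: [0.6029, 0.0373, 0.2734]
orientation: [-180.0, 0.0, -90.0]
contact_force: [0.3, 0.2, -0.7]
finger_gap: 0.0187
```

Emit:
{"api": "step_arm", "payload": {
  "angular": [
    [0, 0, 0],
    [0, 0, 0],
    [0, 0, 0],
    [0, 0, 0],
    [0, 0, 0],
    [0, 0, 0],
    [0, 0, 0]
  ],
  "xyz": [
    [0, 0, 0],
    [0, 0, 0],
    [0, 0, 0],
    [0, 0, 0.03],
    [0, 0, 0.06],
    [0, 0, 0.09],
    [0, 0, 0.09]
  ],
  "gripper": [130, 130, 130, 130, 130, 130, 130]
}}

```text
clock: 22.65
tool_pos: [0.6039, 0.0373, 0.3674]
orientation: [-179.6, 0.0, -89.9]
contact_force: [-0.7, -0.2, 0.3]
finger_gap: 0.042
```

```bash
cat > home.py <<'E'
from ins import *
import sys
d=grab("wrist",sys.argv[1]); w=cloud(d); crop(d,0,512,0,384,1.5,f"wrist{sys.argv[1]}.png")
for k in knobs(d,.128):
    p=k[0]; 
    if k[2]<200: continue
    # flange z: annulus 14..25mm
    r=np.hypot(w[...,0]-p[0],w[...,1]-p[1]); m=(r>.013)&(r<.024)&(w[...,2]>.08)&(w[...,2]<.11)
    u,v=w2p(d,p); print("home knob",np.round(k[0],4),k[2],k[3],"ztop",np.round(np.nanmedian(w[int(v)-2:int(v)+3,int(u)-2:int(u)+3,2]),4),"flange z",np.round(np.nanpercentile(w[m][:,2],[10,50,90]),4))
E
python3 home.py 16; python3 rel.py 0.48 -0.128 0.334
```

```text
home knob [0.676 0.03  0.128] 800 [0.019 0.019] ztop 0.1286 flange z [0.0936 0.0945 0.0954]
home knob [0.6032 0.0371 0.128 ] 604 [0.019 0.018] ztop 0.1284 flange z [0.0937 0.0945 0.0953]
t 22.7 tcp [0.6034 0.0373 0.3654] F [ 0.5 -1.7 -0.2] gap 0.042
delta [-0.1234 -0.1653 -0.0314] rot [-0.01  0.23 -0.05]
```

View pics/wrist16.png

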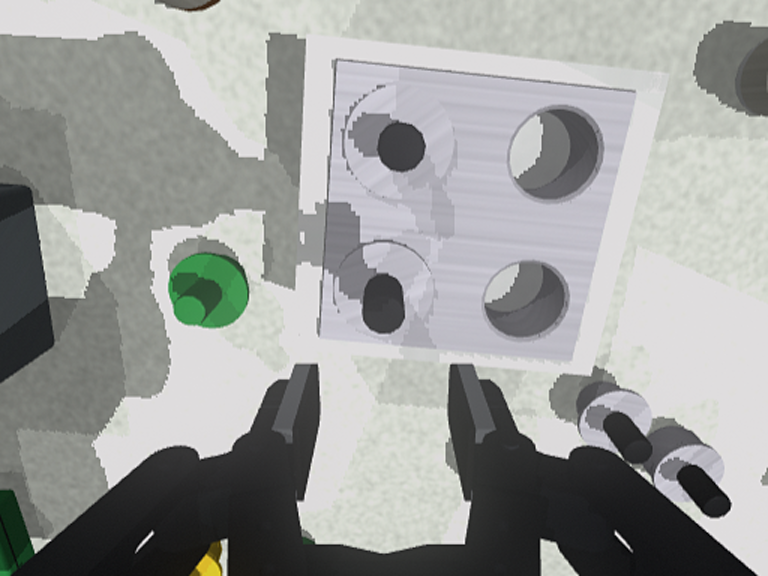

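Emit:
{"api": "step_arm", "payload": {
  "angular": [
    [0, 0.2, 0],
    [0, 0.2, 0],
    [0, 0.2, 0],
    [0, 0.2, 0],
    [0, 0.2, 0],
    [0, 0.2, 0],
    [0, 0.2, 0],
    [0, 0.2, 0]
  ],
  "xyz": [
    [-0.02, -0.03, 0],
    [-0.04, -0.06, 0],
    [-0.07, -0.09, 0],
    [-0.1, -0.12, -0.01],
    [-0.115, -0.15, -0.02],
    [-0.1234, -0.1653, -0.0314],
    [-0.1234, -0.1653, -0.0314],
    [-0.1234, -0.1653, -0.0314]
  ],
  "gripper": [130, 130, 130, 130, 130, 130, 130, 130]
}}

```text
clock: 23.5
tool_pos: [0.4799, -0.128, 0.3334]
orientation: [180.0, 0.0, -90.0]
contact_force: [0.1, -0.4, -0.2]
finger_gap: 0.0418
```

```bash
python3 ins.py 17 g |egrep "knob|^\[";  python3 rel.py 0.479 -0.129 0.208
```

```text
[ 0.48020196 -0.12758549  0.33376585] [-1.79991078e+02  2.98042237e-02 -8.99522021e+01] 23.55
knob [ 0.5938 -0.0194  0.064 ] [ 0.591  -0.0216] 328 [0.035 0.01 ]
knob [ 0.4798 -0.1302  0.064 ] [ 0.4792 -0.1299] 477 [0.018 0.018]
knob [ 0.4352 -0.1915  0.064 ] [ 0.4345 -0.1922] 427 [0.018 0.018]
knob [ 0.4275 -0.0512  0.064 ] [ 0.4268 -0.0509] 426 [0.019 0.018]
knob [0.3318 0.1005 0.064 ] [0.3291 0.1026] 69 [0.014 0.004]
t 23.55 tcp [ 0.4802 -0.1276  0.3338] F [-0.6  0.1  0.5] gap 0.0422
delta [-0.0012 -0.0014 -0.1258] rot [-0.03  0.01 -0.05]
```

View pics/wrist17.png

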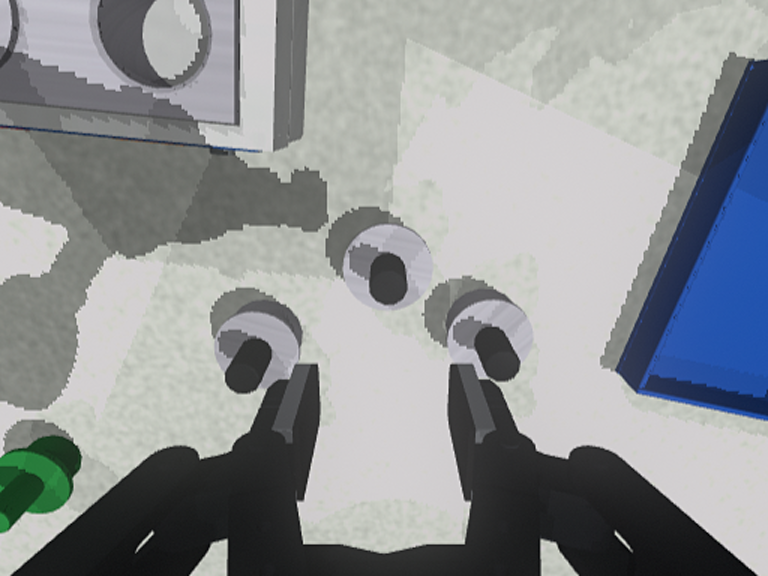

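Emit:
{"api": "step_arm", "payload": {
  "angular": [
    [0, 0, 0],
    [0, 0, 0],
    [0, 0, 0],
    [0, 0, 0],
    [0, 0, 0],
    [0, 0, 0],
    [0, 0, 0],
    [0, 0, 0]
  ],
  "xyz": [
    [-0.0006, -0.0024, -0.04],
    [-0.0006, -0.0024, -0.08],
    [-0.0006, -0.0024, -0.11],
    [-0.0006, -0.0024, -0.1255],
    [-0.0006, -0.0024, -0.1255],
    [-0.0006, -0.0024, -0.1255],
    [-0.0006, -0.0024, -0.1255],
    [-0.0006, -0.0024, -0.1255]
  ],
  "gripper": [130, 130, 130, 130, 255, 255, 255, 255],
  "squeeze": 30
}}

```text
clock: 24.35
tool_pos: [0.48, -0.13, 0.2093]
orientation: [-179.9, -0.0, -89.9]
contact_force: [0.3, -0.1, -1.3]
finger_gap: 0.0189
```

Emit:
{"api": "step_arm", "payload": {
  "angular": [
    [0, 0, 0],
    [0, 0, 0],
    [0, 0, 0],
    [0, 0, 0],
    [0, 0, 0],
    [0, 0, 0],
    [0, 0, 0]
  ],
  "xyz": [
    [0, 0, 0],
    [0, 0, 0.02],
    [0, 0, 0.06],
    [0, 0, 0.1],
    [0, 0, 0.14],
    [0, 0, 0.153],
    [0, 0, 0.153]
  ],
  "gripper": [255, 255, 255, 255, 255, 255, 255]
}}

```text
clock: 25.05
tool_pos: [0.4803, -0.1301, 0.3648]
orientation: [-179.6, -0.1, -89.9]
contact_force: [-0.0, 0.2, -0.7]
finger_gap: 0.0195
```

```bash
python3 rel.py 0.671 -0.0452 0.36; python3 - <<'E'
from h import *
d=grab("scene","18"); crop(d,130,260,110,220,5,"scene18.png")
E
```

```text
t 25.05 tcp [ 0.4803 -0.1301  0.3648] F [-0.   0.2 -0.7] gap 0.0195
delta [ 0.1907  0.0849 -0.0048] rot [ 0.12  0.37 -0.06]
```

View pics/scene18.png

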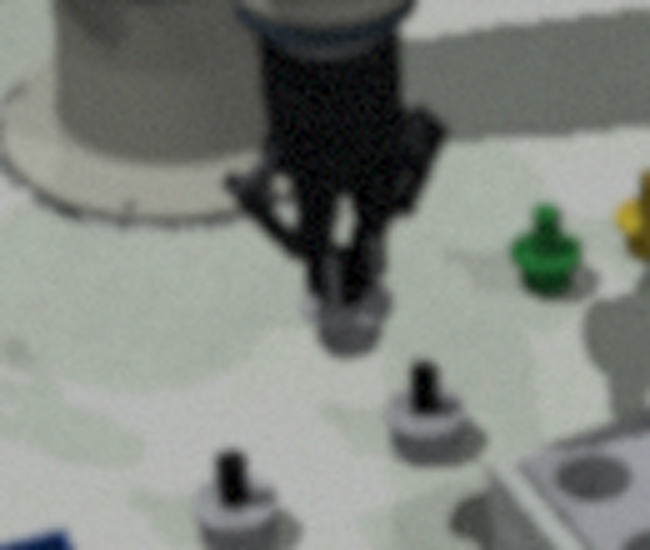

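Emit:
{"api": "step_arm", "payload": {
  "angular": [
    [0.1, 0.4, -0.1],
    [0.1, 0.4, -0.1],
    [0.1, 0.4, -0.1],
    [0.1, 0.4, -0.1],
    [0.1, 0.4, -0.1],
    [0.1, 0.4, -0.1],
    [0.1, 0.4, -0.1],
    [0.1, 0.4, -0.1]
  ],
  "xyz": [
    [0.035, 0.015, 0],
    [0.07, 0.03, 0],
    [0.105, 0.047, 0],
    [0.14, 0.062, 0],
    [0.165, 0.075, 0],
    [0.185, 0.083, 0],
    [0.1907, 0.0849, 0],
    [0.1907, 0.0849, 0]
  ],
  "gripper": [255, 255, 255, 255, 255, 255, 255, 255]
}}

```text
clock: 25.9
tool_pos: [0.6707, -0.0448, 0.3615]
orientation: [179.7, 0.1, -90.0]
contact_force: [0.3, 0.5, -0.8]
finger_gap: 0.0189
```

Emit:
{"api": "step_arm", "payload": {
  "angular": [
    [0, 0, 0],
    [0, 0, 0]
  ],
  "xyz": [
    [0, 0, 0],
    [0, 0, 0]
  ],
  "gripper": [255, 255]
}}

```text
clock: 26.1
tool_pos: [0.6698, -0.0453, 0.361]
orientation: [179.6, 0.1, -90.0]
contact_force: [-1.1, 0.1, -0.7]
finger_gap: 0.019
```

```bash
python3 ins.py 19 g |egrep "bore|^\[";  python3 rel.py 0.671 -0.045 0.304
```

```text
[ 0.66990981 -0.04532107  0.36132679] [ 1.79664445e+02  5.79504380e-02 -9.00486711e+01] 26.15
bore [0.6736 0.0804] [0.6501 0.0786] 65.0 1447 76.1
bore [ 0.7131 -0.064 ] [ 0.7126 -0.0552] 29.9 379 38.9
bore [ 0.6737 -0.0457] [ 0.6712 -0.0457] 21.0 1898 87.1
t 26.15 tcp [ 0.6699 -0.0453  0.3613] F [ 0.3 -0.5 -0.1] gap 0.0189
delta [ 0.0011  0.0003 -0.0573] rot [-0.06 -0.34  0.05]
```

Bore measured at (0.6712, -0.0457).

Emit:
{"api": "step_arm", "payload": {
  "angular": [
    [-0.1, -0.3, 0],
    [-0.1, -0.3, 0],
    [-0.1, -0.3, 0],
    [-0.1, -0.3, 0],
    [-0.1, -0.3, 0],
    [-0.1, -0.3, 0]
  ],
  "xyz": [
    [0.0012, -0.0002, -0.02],
    [0.0012, -0.0002, -0.04],
    [0.0012, -0.0002, -0.055],
    [0.0012, -0.0002, -0.0573],
    [0.0012, -0.0002, -0.0573],
    [0.0012, -0.0002, -0.0573]
  ],
  "gripper": [255, 255, 255, 255, 255, 255]
}}

```text
clock: 26.75
tool_pos: [0.6714, -0.0456, 0.305]
orientation: [-180.0, -0.1, -90.1]
contact_force: [0.1, 0.0, -1.1]
finger_gap: 0.0193
```

Emit:
{"api": "step_arm", "payload": {
  "angular": [
    [0, 0, 0],
    [0, 0, 0],
    [0, 0, 0],
    [0, 0, 0],
    [0, 0, 0]
  ],
  "xyz": [
    [0, 0, -0.004],
    [0, 0, -0.008],
    [0, 0, -0.012],
    [0, 0, -0.015],
    [0, 0, -0.015]
  ],
  "gripper": [255, 255, 255, 255, 255]
}}

```text
clock: 27.25
tool_pos: [0.6712, -0.0456, 0.2893]
orientation: [180.0, -0.0, -90.0]
contact_force: [0.5, -1.0, -1.1]
finger_gap: 0.0193
```

Emit:
{"api": "step_arm", "payload": {
  "angular": [
    [0, 0, 0],
    [0, 0, 0],
    [0, 0, 0],
    [0, 0, 0],
    [0, 0, 0],
    [0, 0, 0]
  ],
  "xyz": [
    [0, 0, -0.005],
    [0, 0, -0.01],
    [0, 0, -0.014],
    [0, 0, -0.016],
    [0, 0, -0.016],
    [0, 0, -0.016]
  ],
  "gripper": [255, 255, 255, 255, 255, 255]
}}

```text
clock: 27.85
tool_pos: [0.6713, -0.0456, 0.2734]
orientation: [180.0, -0.0, -90.0]
contact_force: [0.3, -0.6, -1.7]
finger_gap: 0.0189
```

Emit:
{"api": "step_arm", "payload": {
  "angular": [
    [0, 0, 0],
    [0, 0, 0],
    [0, 0, 0],
    [0, 0, 0],
    [0, 0, 0],
    [0, 0, 0],
    [0, 0, 0]
  ],
  "xyz": [
    [0, 0, 0],
    [0, 0, 0],
    [0, 0, 0],
    [0, 0, 0.03],
    [0, 0, 0.06],
    [0, 0, 0.09],
    [0, 0, 0.09]
  ],
  "gripper": [130, 130, 130, 130, 130, 130, 130]
}}

```text
clock: 28.55
tool_pos: [0.6722, -0.0457, 0.368]
orientation: [-179.6, -0.1, -90.0]
contact_force: [-0.4, 0.2, 0.6]
finger_gap: 0.0419
```

```bash
python3 home.py 20; python3 rel.py 0.4275 -0.0505 0.334
```

```text
home knob [0.6768 0.0291 0.128 ] 627 [0.019 0.018] ztop 0.1284 flange z [0.0937 0.0945 0.0954]
home knob [ 0.6715 -0.0464  0.128 ] 601 [0.019 0.018] ztop 0.1283 flange z [0.0937 0.0945 0.0953]
home knob [0.6042 0.0365 0.128 ] 470 [0.017 0.019] ztop 0.1287 flange z [0.0931 0.0944 0.0952]
t 28.6 tcp [ 0.6717 -0.0456  0.3656] F [ 0.5  0.1 -0.4] gap 0.0419
delta [-0.2442 -0.0049 -0.0316] rot [0.08 0.22 0.05]
```

Emit:
{"api": "step_arm", "payload": {
  "angular": [
    [0, 0.2, 0],
    [0, 0.2, 0],
    [0, 0.2, 0],
    [0, 0.2, 0],
    [0, 0.2, 0],
    [0, 0.2, 0],
    [0, 0.2, 0],
    [0, 0.2, 0]
  ],
  "xyz": [
    [-0.04, 0, 0],
    [-0.08, 0, 0],
    [-0.12, 0, 0],
    [-0.16, -0.005, 0],
    [-0.2, -0.005, -0.01],
    [-0.23, -0.005, -0.02],
    [-0.2442, -0.005, -0.0316],
    [-0.2442, -0.005, -0.0316]
  ],
  "gripper": [130, 130, 130, 130, 130, 130, 130, 130]
}}

```text
clock: 29.4
tool_pos: [0.4251, -0.0503, 0.3326]
orientation: [179.8, -0.0, -90.1]
contact_force: [0.2, 0.7, 0.5]
finger_gap: 0.0418
```

Emit:
{"api": "step_arm", "payload": {
  "angular": [
    [0, 0, 0],
    [0, 0, 0]
  ],
  "xyz": [
    [0, 0, 0],
    [0, 0, 0]
  ],
  "gripper": [130, 130]
}}

```text
clock: 29.6
tool_pos: [0.4259, -0.0504, 0.3326]
orientation: [179.8, -0.0, -90.1]
contact_force: [0.4, 0.4, 0.8]
finger_gap: 0.042
```

```bash
python3 ins.py 21 g |egrep "knob|^\[";  python3 rel.py 0.4275 -0.0505 0.208
```

```text
[ 0.4259854  -0.05040368  0.33268812] [ 1.79806977e+02 -2.89074628e-02 -9.00655363e+01] 29.65
knob [ 0.5501 -0.031   0.064 ] [ 0.5502 -0.0297] 278 [0.082 0.001]
knob [ 0.5482 -0.0758  0.064 ] [ 0.5483 -0.076 ] 37 [0.009 0.001]
knob [ 0.4347 -0.1907  0.064 ] [ 0.4346 -0.1912] 536 [0.019 0.018]
knob [ 0.427  -0.0503  0.064 ] [ 0.4266 -0.0504] 489 [0.018 0.018]
knob [0.3336 0.1046 0.064 ] [0.3318 0.1064] 87 [0.018 0.008]
t 29.65 tcp [ 0.426  -0.0504  0.3327] F [-0.1 -0.8 -0.7] gap 0.0418
delta [ 1.500e-03 -1.000e-04 -1.247e-01] rot [ 0.03 -0.19  0.07]
```

View pics/wrist21.png

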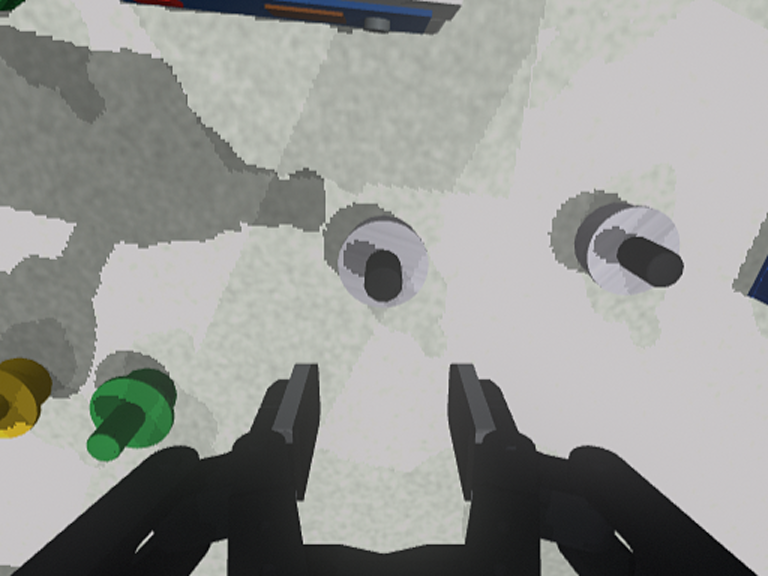

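Emit:
{"api": "step_arm", "payload": {
  "angular": [
    [0, -0.2, 0],
    [0, -0.2, 0],
    [0, -0.2, 0],
    [0, -0.2, 0],
    [0, -0.2, 0],
    [0, -0.2, 0],
    [0, -0.2, 0],
    [0, -0.2, 0]
  ],
  "xyz": [
    [0.001, 0, -0.04],
    [0.001, 0, -0.08],
    [0.001, 0, -0.11],
    [0.001, 0, -0.1247],
    [0.001, 0, -0.1247],
    [0.001, 0, -0.1247],
    [0.001, 0, -0.1247],
    [0.001, 0, -0.1247]
  ],
  "gripper": [130, 130, 130, 130, 255, 255, 255, 255],
  "squeeze": 30
}}

```text
clock: 30.45
tool_pos: [0.4274, -0.0505, 0.2089]
orientation: [-179.9, -0.1, -90.1]
contact_force: [0.4, -1.0, -0.6]
finger_gap: 0.019
```

Emit:
{"api": "step_arm", "payload": {
  "angular": [
    [0, 0, 0],
    [0, 0, 0],
    [0, 0, 0],
    [0, 0, 0],
    [0, 0, 0],
    [0, 0, 0],
    [0, 0, 0]
  ],
  "xyz": [
    [0, 0, 0],
    [0, 0, 0.02],
    [0, 0, 0.06],
    [0, 0, 0.1],
    [0, 0, 0.14],
    [0, 0, 0.153],
    [0, 0, 0.153]
  ],
  "gripper": [255, 255, 255, 255, 255, 255, 255]
}}

```text
clock: 31.15
tool_pos: [0.4276, -0.0505, 0.3642]
orientation: [-179.6, -0.1, -90.1]
contact_force: [0.5, -0.4, -1.1]
finger_gap: 0.0189
```

```bash
python3 rel.py 0.5955 -0.038 0.36; python3 - <<'E'
from h import *
d=grab("scene","22"); crop(d,150,280,90,200,5,"scene22.png")
E
```

```text
t 31.15 tcp [ 0.4276 -0.0505  0.3642] F [ 0.5 -0.4 -1.1] gap 0.0189
delta [ 0.1679  0.0125 -0.0042] rot [0.13 0.39 0.06]
```

View pics/scene22.png

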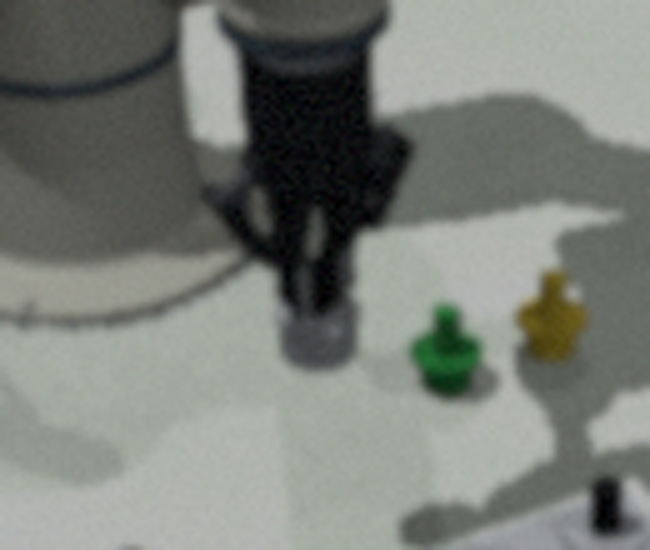

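```bash
python3 - <<'E'
from m import *
d=load("top","0"); w=cloud(d)
hsv=cv2.cvtColor(d["img"],cv2.COLOR_RGB2HSV); m=cv2.inRange(hsv,np.array((100,120,30)),np.array((130,255,255)))>0
P=w[m]; P=P[(P[:,1]<-.2)&(P[:,1]>-.5)&(P[:,0]<.62)&(P[:,0]>.3)]
print(len(P),rect(P[:,:2]),np.percentile(P[:,2],[5,50,95]))
Q=P[P[:,2]>.02]; print(len(Q),rect(Q[:,:2]))
Q=P[P[:,2]<.01]; print(len(Q),rect(Q[:,:2]))
E
python3 rel.py 0.48 -0.30 0.37
```

```text
2497 (array([ 0.4571, -0.3554]), array([0.1531, 0.3934]), 65.6) [-0.00152924  0.00486563  0.02921297]
309 (array([ 0.4571, -0.3554]), array([0.1531, 0.3934]), 65.6)
1982 (array([ 0.48  , -0.3655]), array([0.1194, 0.1972]), 76.8)
t 31.2 tcp [ 0.4273 -0.0504  0.3627] F [-0.6  0.4 -2.2] gap 0.0192
delta [ 0.0527 -0.2496  0.0073] rot [0.09 0.25 0.06]
```

Emit:
{"api": "step_arm", "payload": {
  "angular": [
    [0.1, 0.2, 0],
    [0.1, 0.2, 0],
    [0.1, 0.2, 0],
    [0.1, 0.2, 0],
    [0.1, 0.2, 0],
    [0.1, 0.2, 0],
    [0.1, 0.2, 0],
    [0.1, 0.2, 0]
  ],
  "xyz": [
    [0.01, -0.04, 0.005],
    [0.02, -0.08, 0.005],
    [0.03, -0.12, 0.005],
    [0.04, -0.16, 0.005],
    [0.05, -0.2, 0.005],
    [0.05, -0.24, 0.005],
    [0.05, -0.28, 0.005],
    [0.05, -0.31, 0.005]
  ],
  "gripper": [255, 255, 255, 255, 255, 255, 255, 255]
}}

```text
clock: 32.0
tool_pos: [0.4768, -0.3626, 0.3658]
orientation: [180.0, 0.1, -90.1]
contact_force: [-0.3, 0.5, -0.6]
finger_gap: 0.019
```

Emit:
{"api": "step_arm", "payload": {
  "angular": [
    [0, 0, 0],
    [0, 0, 0]
  ],
  "xyz": [
    [0, 0, 0],
    [0, 0, 0]
  ],
  "gripper": [255, 255]
}}

```text
clock: 32.2
tool_pos: [0.4763, -0.3628, 0.3638]
orientation: [179.8, 0.2, -90.2]
contact_force: [-1.0, 0.4, -1.3]
finger_gap: 0.019
```

```bash
python3 ins.py 23 g |egrep "^\["; python3 - <<'E'
from m import *
d=load("wrist","23"); w=cloud(d)
hsv=cv2.cvtColor(d["img"],cv2.COLOR_RGB2HSV); m=cv2.inRange(hsv,np.array((100,120,30)),np.array((130,255,255)))>0
P=w[m]; P=P[(P[:,1]<-.2)&(P[:,1]>-.55)&(P[:,0]<.7)&(P[:,0]>.3)&(P[:,2]<.04)]
print(len(P),rect(P[:,:2]),np.percentile(P[:,2],[5,50,95]))
E
```

```text
[ 0.47649209 -0.36200438  0.36424946] [179.84193658   0.2021866  -90.13096752] 32.25
19677 (array([ 0.4805, -0.3676]), array([0.1195, 0.1986]), 77.0) [0.00339505 0.00466294 0.03042627]
```

View pics/wrist23.png

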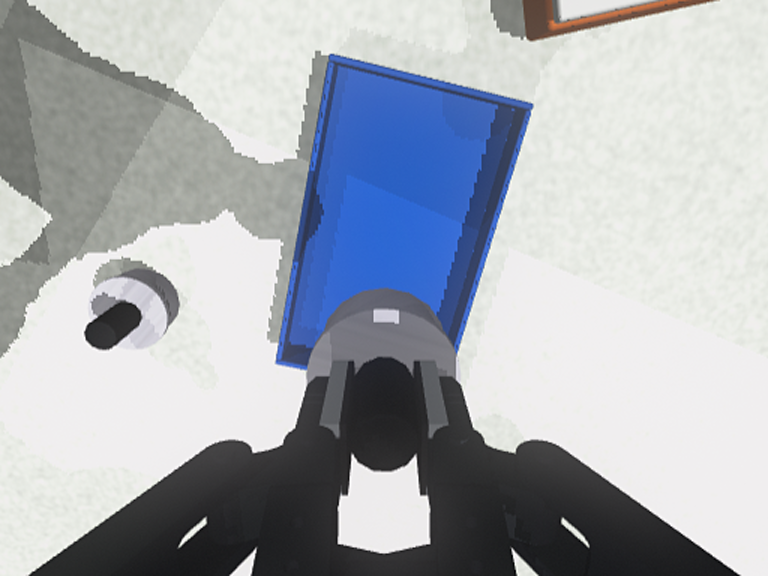

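```bash
python3 rel.py 0.528 -0.3786 0.2135
```

```text
t 32.25 tcp [ 0.4765 -0.362   0.3642] F [ 0.   0.3 -1.8] gap 0.0191
delta [ 0.0515 -0.0166 -0.1507] rot [-0.2  -0.16  0.13]
```

Emit:
{"api": "step_arm", "payload": {
  "angular": [
    [-0.2, -0.2, 0.1],
    [-0.2, -0.2, 0.1],
    [-0.2, -0.2, 0.1],
    [-0.2, -0.2, 0.1],
    [-0.2, -0.2, 0.1],
    [-0.2, -0.2, 0.1],
    [-0.2, -0.2, 0.1],
    [-0.2, -0.2, 0.1]
  ],
  "xyz": [
    [0.03, -0.01, 0],
    [0.0515, -0.0166, -0.02],
    [0.0515, -0.0166, -0.06],
    [0.0515, -0.0166, -0.1],
    [0.0515, -0.0166, -0.125],
    [0.0515, -0.0166, -0.14],
    [0.0515, -0.0166, -0.14],
    [0.0515, -0.0166, -0.14]
  ],
  "gripper": [255, 255, 255, 255, 255, 255, 255, 255]
}}

```text
clock: 33.05
tool_pos: [0.5284, -0.3784, 0.2252]
orientation: [-179.9, -0.0, -90.0]
contact_force: [0.2, -0.2, 0.0]
finger_gap: 0.0188
```

```bash
python3 rel.py 0.528 -0.3786 0.2135
```

```text
t 33.05 tcp [ 0.5284 -0.3784  0.2252] F [ 0.2 -0.2  0. ] gap 0.0188
delta [-0.0004 -0.0002 -0.0117] rot [0.03 0.09 0.01]
```

Emit:
{"api": "step_arm", "payload": {
  "angular": [
    [0, 0, 0],
    [0, 0, 0],
    [0, 0, 0],
    [0, 0, 0],
    [0, 0, 0]
  ],
  "xyz": [
    [0, 0, -0.005],
    [0, 0, -0.008],
    [0, 0, -0.01],
    [0, 0, -0.0117],
    [0, 0, -0.0117]
  ],
  "gripper": [255, 255, 255, 255, 255]
}}

```text
clock: 33.55
tool_pos: [0.5283, -0.3784, 0.2134]
orientation: [-179.9, -0.0, -90.0]
contact_force: [-0.5, 0.3, -0.9]
finger_gap: 0.0191
```

Emit:
{"api": "step_arm", "payload": {
  "angular": [
    [0, 0, 0],
    [0, 0, 0],
    [0, 0, 0],
    [0, 0, 0],
    [0, 0, 0],
    [0, 0, 0],
    [0, 0, 0],
    [0, 0, 0]
  ],
  "xyz": [
    [0, 0, 0],
    [0, 0, 0],
    [0, 0, 0],
    [0, 0, 0.03],
    [0, 0, 0.06],
    [0, 0, 0.1],
    [0, 0, 0.13],
    [0, 0, 0.13]
  ],
  "gripper": [130, 130, 130, 130, 130, 130, 130, 130]
}}

```text
clock: 34.35
tool_pos: [0.5291, -0.379, 0.348]
orientation: [-179.6, -0.3, -90.0]
contact_force: [0.8, 0.0, -0.5]
finger_gap: 0.0414
```

```bash
python3 ins.py 24 g |egrep "knob|^\["; python3 rel.py 0.4347 -0.1915 0.334
```

```text
[ 0.52866515 -0.37862087  0.34557794] [-1.79746464e+02 -1.74537113e-01 -9.00069364e+01] 34.4
knob [ 0.5331 -0.3792  0.064 ] [ 0.5319 -0.3783] 120 [0.011 0.017]
knob [ 0.4354 -0.1941  0.064 ] [ 0.4343 -0.193 ] 361 [0.019 0.018]
t 34.4 tcp [ 0.5287 -0.3786  0.3456] F [-0.1 -0.8 -0.9] gap 0.042
delta [-0.094   0.1871 -0.0116] rot [0.17 0.25 0.01]
```

View pics/wrist24.png

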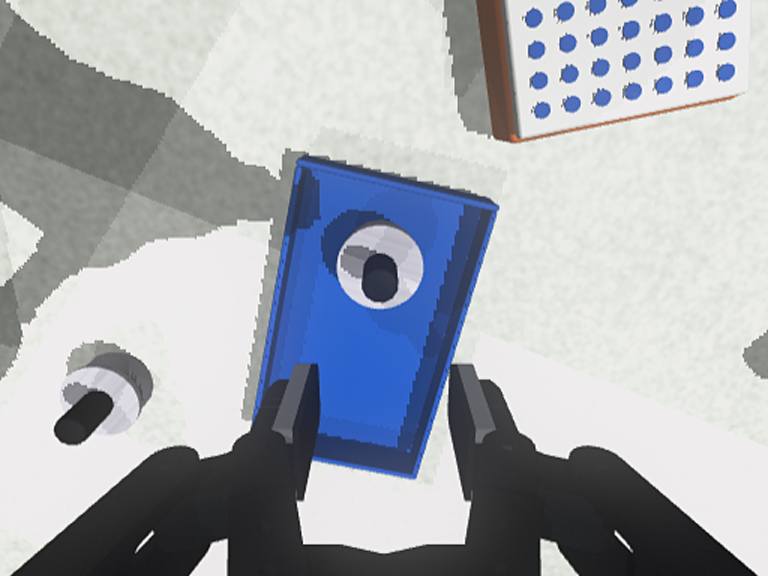

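Insert stands in the far half of the tray at about (380,265). Now the last one.

Emit:
{"api": "step_arm", "payload": {
  "angular": [
    [0.2, 0.2, 0],
    [0.2, 0.2, 0],
    [0.2, 0.2, 0],
    [0.2, 0.2, 0],
    [0.2, 0.2, 0],
    [0.2, 0.2, 0],
    [0.2, 0.2, 0]
  ],
  "xyz": [
    [-0.02, 0.04, 0],
    [-0.04, 0.08, 0],
    [-0.06, 0.12, 0],
    [-0.08, 0.16, -0.006],
    [-0.094, 0.1865, -0.0116],
    [-0.094, 0.1865, -0.0116],
    [-0.094, 0.1865, -0.0116]
  ],
  "gripper": [130, 130, 130, 130, 130, 130, 130]
}}

```text
clock: 35.1
tool_pos: [0.4345, -0.1917, 0.3334]
orientation: [180.0, 0.1, -90.0]
contact_force: [0.4, 0.2, 0.0]
finger_gap: 0.0417
```

```bash
python3 ins.py 25 g |egrep "knob|^\["; python3 rel.py 0.4347 -0.1915 0.208
```

```text
[ 0.43493078 -0.19237081  0.33363048] [-1.79957378e+02  2.50954874e-02 -8.99916760e+01] 35.15
knob [ 0.5475 -0.0725  0.064 ] [ 0.5476 -0.0723] 55 [0.002 0.018]
knob [ 0.4347 -0.1922  0.064 ] [ 0.4344 -0.1921] 485 [0.018 0.018]
t 35.15 tcp [ 0.4349 -0.1924  0.3336] F [ 0.4  0.1 -0.2] gap 0.0422
delta [-0.0002  0.0009 -0.1256] rot [-0.03  0.04 -0.01]
```

View pics/wrist25.png

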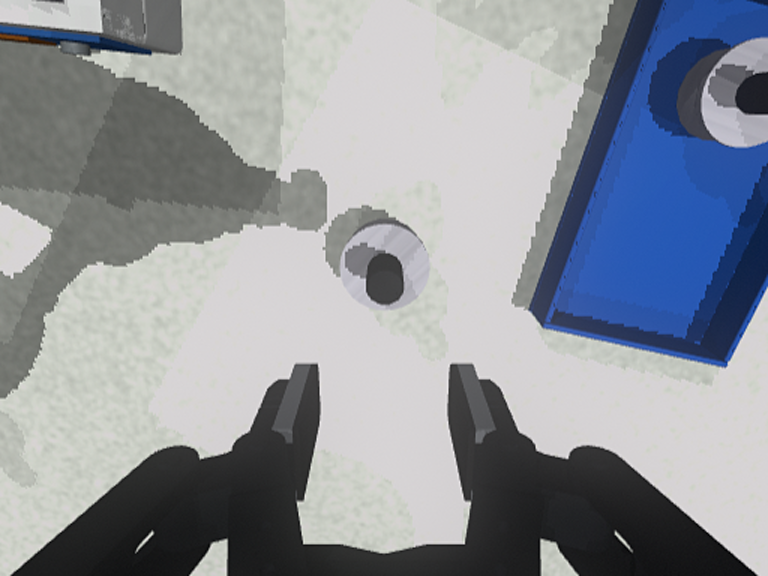

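Emit:
{"api": "step_arm", "payload": {
  "angular": [
    [0, 0, 0],
    [0, 0, 0],
    [0, 0, 0],
    [0, 0, 0],
    [0, 0, 0],
    [0, 0, 0],
    [0, 0, 0],
    [0, 0, 0]
  ],
  "xyz": [
    [-0.0003, 0.0002, -0.04],
    [-0.0003, 0.0002, -0.08],
    [-0.0003, 0.0002, -0.11],
    [-0.0003, 0.0002, -0.1254],
    [-0.0003, 0.0002, -0.1254],
    [-0.0003, 0.0002, -0.1254],
    [-0.0003, 0.0002, -0.1254],
    [-0.0003, 0.0002, -0.1254]
  ],
  "gripper": [130, 130, 130, 130, 255, 255, 255, 255],
  "squeeze": 30
}}

```text
clock: 35.95
tool_pos: [0.435, -0.1925, 0.2091]
orientation: [-179.9, -0.0, -90.0]
contact_force: [0.4, -0.5, -0.3]
finger_gap: 0.0188
```

Emit:
{"api": "step_arm", "payload": {
  "angular": [
    [0, 0, 0],
    [0, 0, 0],
    [0, 0, 0],
    [0, 0, 0],
    [0, 0, 0],
    [0, 0, 0],
    [0, 0, 0]
  ],
  "xyz": [
    [0, 0, 0],
    [0, 0, 0.02],
    [0, 0, 0.06],
    [0, 0, 0.1],
    [0, 0, 0.14],
    [0, 0, 0.153],
    [0, 0, 0.153]
  ],
  "gripper": [255, 255, 255, 255, 255, 255, 255]
}}

```text
clock: 36.65
tool_pos: [0.4353, -0.1926, 0.3645]
orientation: [-179.6, -0.2, -90.0]
contact_force: [-0.8, 0.9, -1.8]
finger_gap: 0.0188
```

```bash
python3 rel.py 0.4328 -0.3566 0.36; python3 - <<'E'
from h import *
d=grab("scene","26"); crop(d,110,240,100,210,5,"scene26.png")
E
```

```text
t 36.65 tcp [ 0.4353 -0.1926  0.3645] F [-0.8  0.9 -1.8] gap 0.0188
delta [-0.0025 -0.164  -0.0045] rot [ 0.18  0.37 -0.01]
```

View pics/scene26.png

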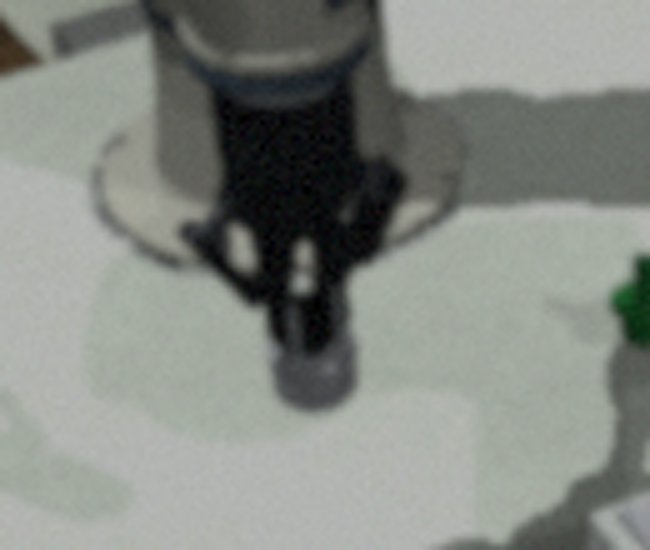

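Emit:
{"api": "step_arm", "payload": {
  "angular": [
    [0.2, 0.3, 0],
    [0.2, 0.3, 0],
    [0.2, 0.3, 0],
    [0.2, 0.3, 0],
    [0.2, 0.3, 0],
    [0.2, 0.3, 0],
    [0.2, 0.3, 0]
  ],
  "xyz": [
    [0, -0.035, 0],
    [0, -0.07, 0],
    [-0.001, -0.105, 0],
    [-0.002, -0.14, 0],
    [-0.0025, -0.164, 0],
    [-0.0025, -0.164, -0.02],
    [-0.0025, -0.164, -0.05]
  ],
  "gripper": [255, 255, 255, 255, 255, 255, 255]
}}

```text
clock: 37.4
tool_pos: [0.4322, -0.3573, 0.3117]
orientation: [180.0, 0.1, -90.1]
contact_force: [0.8, -0.3, -1.7]
finger_gap: 0.0189
```

```bash
python3 rel.py 0.4328 -0.3566 0.2135
```

```text
t 37.4 tcp [ 0.4322 -0.3573  0.3117] F [ 0.8 -0.3 -1.7] gap 0.0189
delta [ 0.0006  0.0007 -0.0982] rot [-0.07 -0.02  0.06]
```

Emit:
{"api": "step_arm", "payload": {
  "angular": [
    [0, 0, 0],
    [0, 0, 0],
    [0, 0, 0],
    [0, 0, 0],
    [0, 0, 0],
    [0, 0, 0],
    [0, 0, 0],
    [0, 0, 0]
  ],
  "xyz": [
    [0.0006, 0.0007, -0.03],
    [0.0006, 0.0007, -0.06],
    [0.0006, 0.0007, -0.08],
    [0.0006, 0.0007, -0.088],
    [0.0006, 0.0007, -0.092],
    [0.0006, 0.0007, -0.096],
    [0.0006, 0.0007, -0.0982],
    [0.0006, 0.0007, -0.0982]
  ],
  "gripper": [255, 255, 255, 255, 255, 255, 255, 255]
}}

```text
clock: 38.2
tool_pos: [0.4329, -0.3567, 0.2139]
orientation: [-180.0, 0.0, -90.1]
contact_force: [-0.6, -0.2, -1.8]
finger_gap: 0.0195
```

Emit:
{"api": "step_arm", "payload": {
  "angular": [
    [0, 0, 0],
    [0, 0, 0],
    [0, 0, 0],
    [0, 0, 0],
    [0, 0, 0],
    [0, 0, 0],
    [0, 0, 0],
    [0, 0, 0]
  ],
  "xyz": [
    [0, 0, 0],
    [0, 0, 0],
    [0, 0, 0],
    [0, 0, 0.03],
    [0, 0, 0.06],
    [0.01, 0, 0.1],
    [0.04, 0, 0.15],
    [0.06, 0, 0.17]
  ],
  "gripper": [130, 130, 130, 130, 130, 130, 130, 130]
}}

```text
clock: 39.0
tool_pos: [0.4936, -0.3568, 0.3875]
orientation: [-179.8, -0.1, -90.1]
contact_force: [0.6, -0.8, -0.8]
finger_gap: 0.0417
```

```bash
python3 ins.py 27 g |egrep "knob|^\["; python3 - <<'E'
from h import *
d=grab("top","27"); crop(d,80,460,80,300,2,"top27.png")
d=grab("scene","27"); crop(d,80,420,100,300,2.3,"scene27.png")
E
```

```text
[ 0.49715577 -0.35713233  0.39111584] [-179.52386113   -0.30498883  -90.04027916] 39.05
knob [ 0.5307 -0.3769  0.064 ] [ 0.5296 -0.3775] 78 [0.014 0.019]
knob [ 0.4371 -0.3567  0.064 ] [ 0.4362 -0.3564] 113 [0.012 0.019]
```

View pics/wrist27.png

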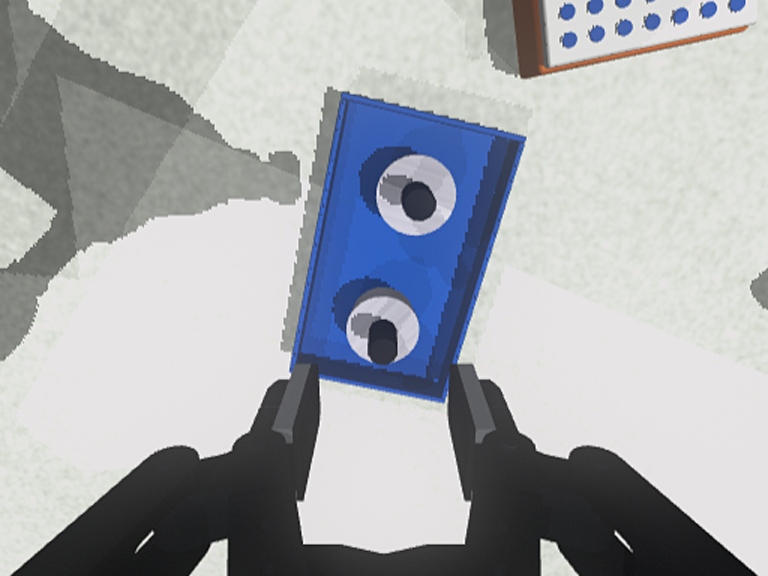

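View pics/top27.png

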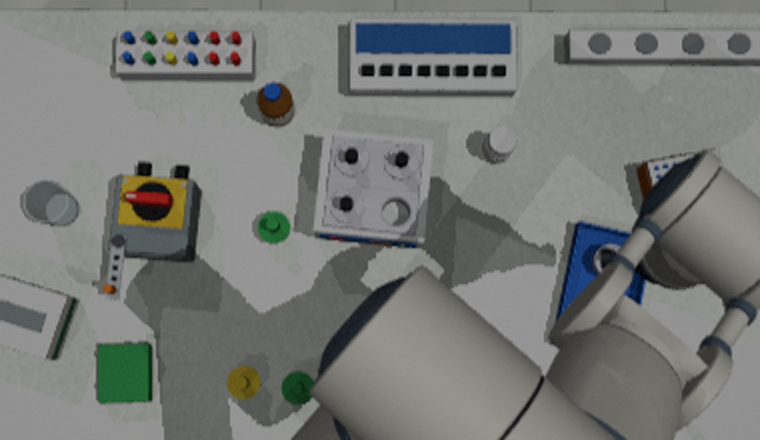

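View pics/scene27.png

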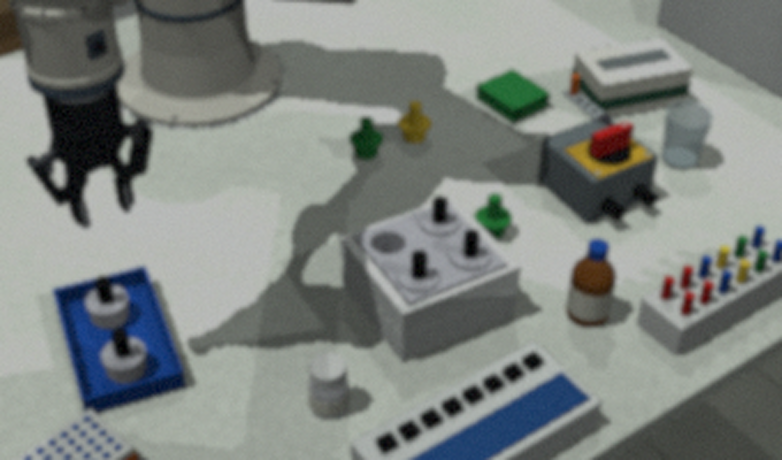

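```bash
python3 - <<'E'
from h import *
a=load("scene","27")["img"]; b=load("top","27")["img"]
cv2.imwrite("pics/full27.png",cv2.resize(np.vstack([a,b])[:,:,::-1],None,fx=.78,fy=.78)); 
d=load("scene","27"); crop(d,0,512,0,384,1.5,"scenefull27.png")
print(w2p(load("wrist","0"),[.159,-.846,.079]),w2p(d,[.159,-.846,.079]))
E
```

```text
[489.81924813 240.08039662] [-87.28068111 231.79763715]
```

View pics/scenefull27.png

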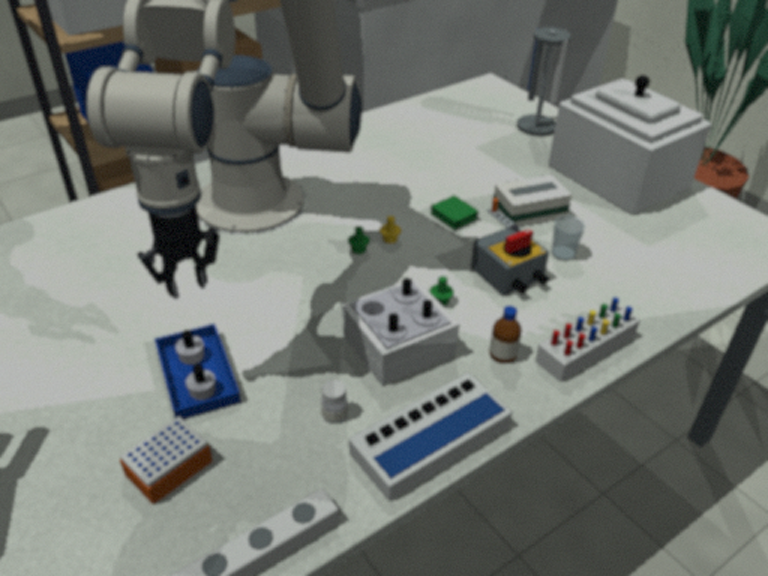

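```bash
python3 - <<'E'
from m import *
d=load("wrist","27"); w=cloud(d)
for p in [(.5285,-.3785),(.4335,-.3565)]:
    r=np.hypot(w[...,0]-p[0],w[...,1]-p[1]); m=(r>.013)&(r<.024)&(w[...,2]>.02)&(w[...,2]<.05); print(np.round(np.nanpercentile(w[m][:,2],[5,50,95]),4))
d=load("top","27"); P=maskpts(d,(0,150,60),(6,255,255),(.11,.135)); P=P[(P[:,1]>.27)&(P[:,1]<.42)&(P[:,0]>.55)]; print(rect(P[:,:2]))
P=maskpts(d,(5,130,70),(20,255,255),(.095,.125)); P=P[(P[:,1]>.34)&(P[:,1]<.45)&(P[:,0]<.52)&(P[:,0]>.4)]; print(len(P),P.mean(0) if len(P) else 0)
print(telemetry.observe()["clock"]); job.job_done()
E
```

```text
[0.0334 0.0345 0.0357]
[0.0319 0.0344 0.0355]
(array([0.609, 0.335]), array([0.0637, 0.0156]), 86.6)
19 [0.47143216 0.38993879 0.11479324]
39.15
the job is handed in; nothing more can be done
```

The heater is locked out, and all five inserts I found are sorted: three are home in bores and two stand in the reject tray. I handed the job in at 39 s.

- **Handle:** I turned it counter-clockwise to its stop. The bar measured 86° against 85.8° for the box's y axis, and the last look from the top camera gave 86.6°.
- **Hasp:** I swung it out against its stop. The leaf pointed at about 175.4°, against an expected 175.8°.
- **Fitting inserts:** Three went into their bores with no noticeable resistance: back left, front left and back right. Their flanges measured flat at 94.5 mm, against an expected 94 mm. The front right bore is empty.
- **Oversize inserts:** Two stand upright in the blue tray with level flanges at 34.4 mm, against an expected 34 mm. I judged them oversize from how wide the barrels looked next to the flanges in the camera picture. I did not try them in a bore.
- **Other things on the bench:** The green and yellow look-alikes and the bystanders were not touched. No sixth insert showed in any view.

No check failed. The wrist camera's positions for the same bore differed by up to 2 mm between viewpoints, so I measured each knob and its bore from the same relative pose. The highest force reading was about 40 N, when the hasp met its stop in the fingers.

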